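Clamp the glued thread spool to the set force

ROBOT

A 7-joint arm with a two-finger parallel gripper is mounted at the origin on the work surface; the furniture and walls round the work are solid. World frame = base frame: x ahead of the robot, y to its left, z up, the work surface at z = 0. Lengths are in mm, angles in rad, forces in N, time in s.
With the tool pointing down it reaches from about 400 to 850 mm from the base axis. Payload 10.4 kg.
Tool frame: the origin (TCP) lies between the finger pads; the fingertips stand 25 mm ahead of it and the grasp point (between the pads) lies 6 mm ahead of it; z points along the fingers, y is the direction in which the jaws open and shut (so a half turn about z gives the same grasp; the last joint's range is limited). The gripper opens to 85 mm and grips with 20 to 120 N. Pads are 22 mm wide; open, the fingers measure 114 mm over their backs; the gripper's body (76 mm by 85 mm) begins 54 mm behind the grasp point. The pads swing forward as they close: fully open they stand 13 mm farther back than shut.
Start: joints at [1.148, 0.332, -0.065, 1.46, 0.022, 1.35, -0.088], TCP at [243.293, -575.723, 256.338] pointing down, gripper open.
Joint ranges: [-2.6, 2.6], [-0.5, 2.12], [-1.47, 1.34], [0.16, 2.42], [-1.27, 4.41], [0.06, 2.06], [-2.6, 2.6]. Speed limits (rad/s): [2.22, 2.22, 2.79, 2.79, 3.14, 3.14, 3.14].

INTERFACE

Orientations are given as a rotation vector (axis times angle).
In Python, from station import arm, optics gives the robot as it stands.
- The arm moves only by the tool drive_tool, never from a script. Its argument "moves" is text: rows parted by semicolons, each of 6 numbers parted by spaces: the shift along the tool's x, y, z in units of 0.1 m (1.0 is 0.1 m), then the turn, a rotation vector about the tool's x, y, z in units of 1.5 rad (1.0 is 1.5 rad). A call has 1 to 10 rows; each row is the pose to reach, as a shift and turn from the pose measured when the call began, along the tool's axes at that moment; what a row does not reach only later rows make up. A row lasts 1/10 s, in which the tool goes at most 50 mm and 8.59 degrees, less where a joint would pass 70% of its speed; a pose out of reach is approached as far as the arm can. A call with a number of a shift or a turn outside -1 to 1 is refused whole. A call with a gripper value outside its range is refused whole. "jaw" is the opening, from 0 (shut) to 1 (fully open), set as the call begins (left out, the last holds). The fingers move at their own pace and stop on an object; "newtons" is the grip in N (left out, the last holds). Time passes only in rows, so rows that repeat a pose let the fingers close. It gives the time, the measured TCP pose, the force and the opening at its end, in the units of the state.
- arm.get_obs(): the state, without advancing time (a new reading comes with each control period).
- optics.snapshot(name): name is "scene" or "top"; returns the picture (420x560x3 uint8, red, green, blue); there is no depth.
- optics.camera_params(name): a dict with "K" (3x3 intrinsics, pixels), "cam_to_world" (4x4, takes a point from camera to world coordinates). Camera axes: x right, y up, looking along -z (the intrinsics and any distortion apply to the point x, -y, -z); pixel columns grow to the right and rows downward; lengths in mm; the calibration is good to about 2 mm. A picture is of the moment at which its call begins. camera_params takes no time and is no camera call.
- arm.job_done(): hands the job in, once; it reports no verdict.
Trained networks look in the newest picture that a camera, given by its name, has taken for a name from the list of things; names that differ only in an ending like _2 or _b are one class to them, and where a whole thing is asked for, a point or a joint stands for the part that bears it (a point fixed in the world has none). Each returns a list of dicts, best first, with "confidence" (0 to 1); they miss things now and then, are a little off and sometimes report something else, mostly with a low value. They report only what shows in the picture. A call takes as long as a camera call. They do not tell look-alikes from the thing itself.
- optics.search_frame(camera, thing): "box" ([left, top, right, bottom] as shares, 0 to 1, of the picture: columns of its width, rows of its height, round what is visible of it).
- optics.outline_of(camera, thing): "mask" (420x560 bool, what is visible of it) and "box" ([left, top, right, bottom] as shares, 0 to 1, of the picture: columns of its width, rows of its height, round what is visible of it).
The state is a dict: "time_s": time; "q": joint angles; "qd": joint speeds; "joint_torque": joint torques, N m; "ee_pos": TCP position; "eef_rot": TCP orientation; "wrist_force": force on the tool from outside, world axes, zero at the start; "ft_torque": the same for the moment, N m; "opening": finger opening in mm.
Only numpy, scipy, OpenCV 4.12 (cv2) and the standard library are available. Lean on these libraries where they do the work, as an engineer would, in place of code of your own. Each camera call takes 0.05 s, during which the arm holds its last target.

TASK

The end flange of the slimmer of the two white thread spools has just been glued. Stand that spool upright in the round recess of the screw clamp's sled, push the sled fully home under the screw, then crank the screw down until the sprung indicator tab has popped right out of the front of the block under the bridge, and stop there so that the spool is not over-squeezed. Let go of the crank and leave the other things on the bench where they are.

Things in the scene. Friction and masses are not known exactly. Their poses are not given: they have to be found in the camera images.
- spool_center (a point): centre of the slim white thread spool that is to be clamped: an upright cylinder 44 mm in diameter and 60 mm tall, about 40 g, loose, standing on the bench; the point lies on its axis half-way up (30 mm above its foot)
- wide_spool_center (a point): centre of the wider white thread spool, 54 mm in diameter and 62 mm tall, standing loose on the bench; a bystander that must stay where it is; the point lies on its axis half-way up
- linen_tape: roll of linen tape lying flat, 66 mm across and 19 mm high, loose; a bystander; origin at the centre of its underside
- dropper_bottle: small blue dropper bottle with a white top, 37 mm across and 116 mm tall, loose; a bystander; origin at the centre of its underside
- clamp: fixed grey base plate of the screw clamp, 290 x 150 x 12 mm, with two guide rails (tops 30 mm above the bench, outer faces 51 mm either side of the middle). Origin on the bench straight below the screw's axis; the plate spans x -230 to +60 mm. x points from the open front (sled out, towards the robot) to the back: the way the sled slides home; z is up
- seat (a point): centre of the floor of the round recess in the aluminium sled, 21 mm above the bench; the recess is 48 mm in diameter (2 mm of play all round the slim spool), 6 mm deep, its rim 27 mm above the bench. It moves with the sled; axes as clamp
- sled_post (a point): middle of the upright black post by which the sled is pushed: round, 16 mm in diameter, standing free from 31 to 73 mm above the bench; the point is 55 mm above the bench and 75 mm in front (-x of the clamp) of the recess's centre. With the sled home it is 53 mm in front of the bridge
- sled (a joint): travel of the sled (m): 0 fully out towards the robot, 0.125 fully home against its stop, where the recess lies straight below the screw. Slides with about 2 N of friction and stays where it is left
- screw_axis (a point): point on the vertical axis of the clamp's screw, at the height of the knob's middle, 213 to 222 mm above the bench (the head is pinned up to 8 mm higher, differently each time, so it is not known beforehand where the pad meets the spool). The head: two posts 63 mm either side of the axis, a grey bridge 44 mm deep, 148 mm wide, its top 38 mm below this point; axes as clamp
- knob (a point): middle of the black upright knob of the crank: round, 18 mm in diameter, 34 mm tall, it runs freely on its pin, so it may be held firmly while the crank turns. It circles the screw's axis at a radius of 45 mm; the steel crank arm lies 17 mm below this point (nothing stands above it)
- spindle (a joint): crank angle (rad), grows clockwise seen from above and lowers the pad 12 mm per turn. 0: pad fully up, knob to the left (+y of clamp) of the axis; pi/2: behind it (+x). The pad meets the slim spool 9 to 17 mm below its top place, then about 0.6 turn more brings the tab right out. Friction 3 to 4 N at the knob, 5 to 6 N when clamped; stays where left; 0 to 26 rad
- tab (a joint): indicator tab (m), a brass tongue 22 x 6 mm in a light frame in the front of the dark block that the screw lowers under the bridge: 0 drawn in, unloaded; 0.0256 flush with its frame (about 35 N of clamping force); 0.0356 right out, 10 mm proud towards the front (about 43 N). Then it stops, but the force goes on rising, over 20 N per radian of the crank; over 65 N the spool is damaged
Things that resemble listed ones, but are neither listed nor needed, are in the scene too. Leave any pink or turquoise look-alike of the part that bears spool_center alone.

How it is judged (in metres and radians):
On the way, in this order (a step that is already met when the one before it is completed fails the run):
1. the slim spool stands upright in the recess of the sled (horizontal distance between spool_center and seat below 0.005 m and z of spool_center in the frame of seat below 0.033 m and angle between spool_center's own z axis and vertical below 0.08 rad), for 0.2 s.
2. the sled with the spool is fully home under the screw (value of joint sled above 0.121 m and horizontal distance between spool_center and screw_axis below 0.008 m), for 0.2 s.
3. the tab has popped out (value of joint tab above 0.0326 m), for 0.2 s.
At the end, for the whole second after the job is handed in: The tab stands more than 7 mm proud of its frame (joint above 0.0326), the sled is within 4 mm of its home stop, the slim spool stands upright (within 0.08 rad) in the recess within 8 mm of the screw's axis and is clamped onto the sled with more than 28 N (all of step 2 and value of joint tab above 0.0326 m and angle between spool_center's own z axis and vertical below 0.08 rad and contact force between spool and sled above 28 N); the robot touches nothing.
It fails at once if the spool is squeezed onto the sled with more than 65 N (contact force between spool and sled above 65 N).
It fails at once if the wide spool is moved by more than 30 mm (distance of wide_spool_center from where it was at the start of the episode above 0.03 m).
It fails at once if the roll of tape is moved by more than 30 mm (distance of linen_tape from where it was at the start of the episode above 0.03 m).
It fails at once if the dropper bottle is moved by more than 30 mm (distance of dropper_bottle from where it was at the start of the episode above 0.03 m).
It also fails if it takes over 64 s, if anything falls off the work surface, if the arm or the gripper's body presses on something with over 40 N, if the wrist force passes 120 N, or if a joint passes its speed limit or range.

## Working session

There is one attempt and no reset: what is moved stays moved. The work goes in short steps, Python scripts to look and compute and a tool call to move; the robot and the scene stay as the last step left them, time stands still between calls to the robot, and variables do not carry over. Pictures are saved under pics/ and viewed, and the job is handed in when it is done.

Besides the shell and the picture viewer there is one more tool, called after ">>>" as name(argument=value, ...), one argument or row to a line, values as JSON. drive_tool: Moves the arm, as the interface text tells. Shifts and turns lie within -1 to 1; 1 stands for 0.1 m of shift or 1.5 rad of turn. Its arguments: {"type":"object","properties":{"moves":{"type":"string"},"jaw":{"type":"number"},"newtons":{"type":"number"}},"required":["moves"]}

```bash
ls; mkdir -p pics; python3 - <<'E'
from station import arm, optics
import cv2,numpy as np
print(arm.get_obs())
for n in ["scene","top"]:
    im=optics.snapshot(n); cv2.imwrite(f"pics/{n}0.png",im[:,:,::-1])
    p=optics.camera_params(n); print(n,p)
E
```

```text
pics
{'time_s': 0.0, 'q': array([ 1.14842283,  0.33284051, -0.06471   ,  1.46092424,  0.02160212,
        1.34990221, -0.08849532]), 'qd': array([ 4.60366030e-04,  1.39233671e-03, -1.33960464e-03, -4.31623475e-05,
       -8.89832219e-04, -1.76881335e-03, -2.60684364e-03]), 'joint_torque': array([-7.04666054e-04, -6.25446868e+01,  4.90419287e-02, -3.91592360e+01,
        1.64041336e-02,  1.01181498e-02, -6.73814566e-05]), 'ee_pos': array([ 243.12776046, -575.40997033,  255.54367185]), 'eef_rot': array([-3.07771898e+00, -6.23578068e-01,  5.26544000e-04]), 'wrist_force': array([0.11329186, 0.08200113, 0.24576478]), 'ft_torque': array([ 0.00652609, -0.00452668, -0.01751715]), 'opening': 85.38852709605312}
scene {'K': array([[409.96835456,   0.        , 272.06741363],
       [  0.        , 409.96835456, 210.34472041],
       [  0.        ,   0.        ,   1.        ]]), 'cam_to_world': array([[-8.40376362e-01,  3.41496507e-01, -4.20889185e-01,
         7.98569199e+01],
       [-5.41632136e-01, -5.57861169e-01,  6.28828709e-01,
         6.64557473e+02],
       [-2.00549255e-02,  7.56419891e-01,  6.53778822e-01,
         8.56170322e+02],
       [ 0.00000000e+00,  0.00000000e+00,  0.00000000e+00,
         1.00000000e+00]])}
top {'K': array([[510.33498236,   0.        , 282.57206226],
       [  0.        , 510.33498236, 215.6168461 ],
       [  0.        ,   0.        ,   1.        ]]), 'cam_to_world': array([[-3.81473741e-02,  9.76618728e-01, -2.11567100e-01,
         2.79596710e+02],
       [-9.99264336e-01, -3.81181608e-02,  4.21805048e-03,
        -2.06631231e+01],
       [-3.94512165e-03,  2.11572365e-01,  9.77354373e-01,
         1.50527806e+03],
       [ 0.00000000e+00,  0.00000000e+00,  0.00000000e+00,
         1.00000000e+00]])}
```

View pics/scene0.png

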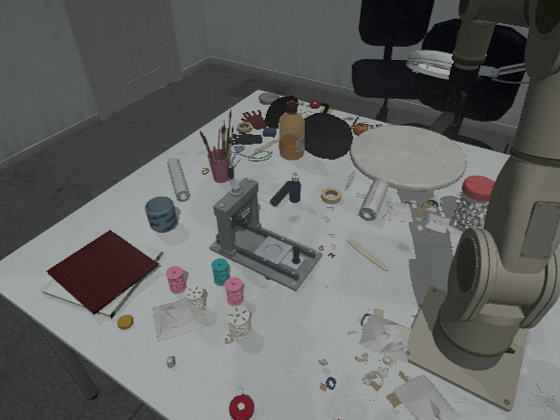

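View pics/top0.png

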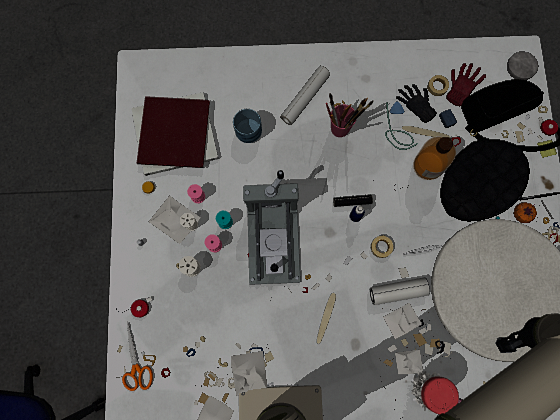

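The scene view shows the clamp centred near (265,235), the white spools at (196,298) and (239,322), and pink and teal look-alikes. In the top view the white spools are at (189,220) and (187,266), and the clamp is at about (272,235) with its knob near (281,175).

```bash
cat > h.py <<'E'
from station import arm, optics
import cv2,numpy as np
from scipy.spatial.transform import Rotation as R
def P(n):
    p=optics.camera_params(n); return p["K"],p["cam_to_world"]
def proj(n,X):
    K,T=P(n); X=np.atleast_2d(np.asarray(X,float)); c=(X-T[:3,3])@T[:3,:3]
    c=c*[1,-1,-1]; u=c@K.T; return u[:,:2]/u[:,2:]
def ray(n,uv):
    K,T=P(n); d=np.linalg.inv(K)@[uv[0],uv[1],1]; d=d*[1,-1,-1]; return T[:3,3],T[:3,:3]@d
def atz(n,uv,z):
    o,d=ray(n,uv); return o+d*(z-o[2])/d[2]
def tri(uv1,uv2):
    A=[];b=[]
    for n,uv in (("scene",uv1),("top",uv2)):
        o,d=ray(n,uv); d=d/np.linalg.norm(d); M=np.eye(3)-np.outer(d,d); A.append(M);b.append(M@o)
    x,res,_,_=np.linalg.lstsq(np.vstack(A),np.hstack(b),rcond=None); return x,np.sqrt(res)
def body(dp,dyaw=0,o=None):
    "world shift -> tool units"
    o=o or arm.get_obs(); r=R.from_rotvec(o["eef_rot"]); return np.round(r.inv().apply(dp)/100,4)
def crop(n,im,x0,y0,x1,y1,name,s=None):
    c=im[y0:y1,x0:x1,::-1]; s=s or min(800/(x1-x0),600/(y1-y0)); cv2.imwrite("pics/"+name,cv2.resize(c,None,fx=s,fy=s,interpolation=cv2.INTER_CUBIC))
E
python3 - <<'E'
from h import *
for n in ["scene","top"]:
    im=optics.snapshot(n)
    if n=="scene": crop(n,im,140,160,340,310,"s1.png"); crop(n,im,140,240,300,360,"s1b.png")
    else: crop(n,im,160,150,320,300,"t1.png")
    for t in ["spool_center","wide_spool_center","linen_tape","dropper_bottle","clamp","seat","sled_post","knob","sled","spindle"]:
        r=optics.outline_of(n,t)
        for q in r[:4]:
            m=q["mask"]; ys,xs=np.nonzero(m)
            print(n,t,round(q["confidence"],2),np.round(np.array(q["box"])*[560,420,560,420],1), (xs.mean().round(1),ys.mean().round(1),len(xs)) if len(xs) else None, im[m].mean(0).round() if len(xs) else None)
E
```

```text
scene spool_center 0.95 [212.1 260.9 229.5 287.4] (np.float64(220.3), np.float64(271.9), 408) [ 53. 108. 109.]
scene spool_center 0.86 [185.5 284.8 207.5 310.6] (np.float64(195.7), np.float64(297.9), 407) [141. 142. 137.]
scene spool_center 0.67 [169.5 265.1 185.9 292.2] (np.float64(176.1), np.float64(279.6), 420) [142.  91. 109.]
scene wide_spool_center 0.86 [225.4 301.8 250.3 340.5] (np.float64(239.2), np.float64(322.4), 690) [142. 142. 137.]
scene wide_spool_center 0.2 [213.1 220.2 321.  290.6] (np.float64(270.2), np.float64(254.1), 3841) [91. 95. 96.]
scene linen_tape 0.55 [324.6 190.8 340.4 201. ] (np.float64(331.0), np.float64(195.6), 256) [117. 111.  92.]
scene dropper_bottle 0.63 [323.6 189.3 339.5 201.6] (np.float64(331.4), np.float64(195.8), 239) [116. 109.  90.]
scene dropper_bottle 0.54 [290.6 170.1 302.2 202.5] (np.float64(295.2), np.float64(187.8), 300) [65. 68. 75.]
scene clamp 0.87 [213.9 220.7 321.8 290.2] (np.float64(269.7), np.float64(254.0), 3828) [90. 95. 96.]
scene seat 0.86 [255.1 236.9 307.7 273.3] (np.float64(280.5), np.float64(253.3), 976) [116. 120. 123.]
s
[... 1183 characters left out ...]
lamp 0.92 [246.2 200.8 301.6 282.7] (np.float64(273.2), np.float64(244.9), 3876) [72. 74. 76.]
top seat 0.85 [259.6 228.8 286.  275.8] (np.float64(273.3), np.float64(247.9), 1011) [108. 109. 113.]
top sled_post 0.9 [260.5 228.2 287.5 276.5] (np.float64(273.1), np.float64(248.4), 1016) [109. 109. 114.]
top knob 0.57 [275.4 173.  286.5 175.4] (np.float64(279.8), np.float64(174.7), 41) [15. 15. 16.]
top sled 0.92 [262.8 230.6 288.7 272.8] (np.float64(273.5), np.float64(248.8), 1022) [108. 109. 113.]
top sled 0.67 [267.  172.6 288.8 192.8] (np.float64(275.4), np.float64(182.1), 137) [73. 75. 79.]
top spindle 0.46 [265.5 171.5 285.2 194.4] (np.float64(275.1), np.float64(182.7), 158) [72. 75. 78.]
```

View pics/s1.png

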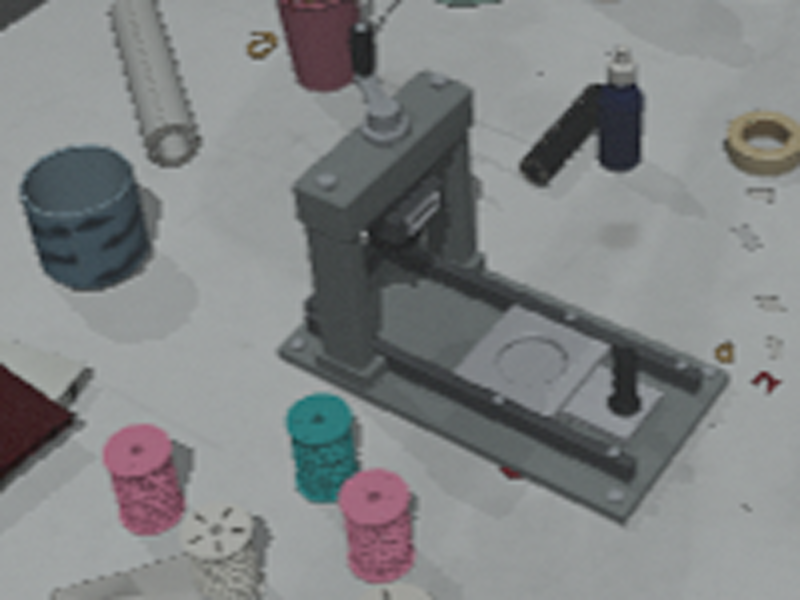

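View pics/s1b.png

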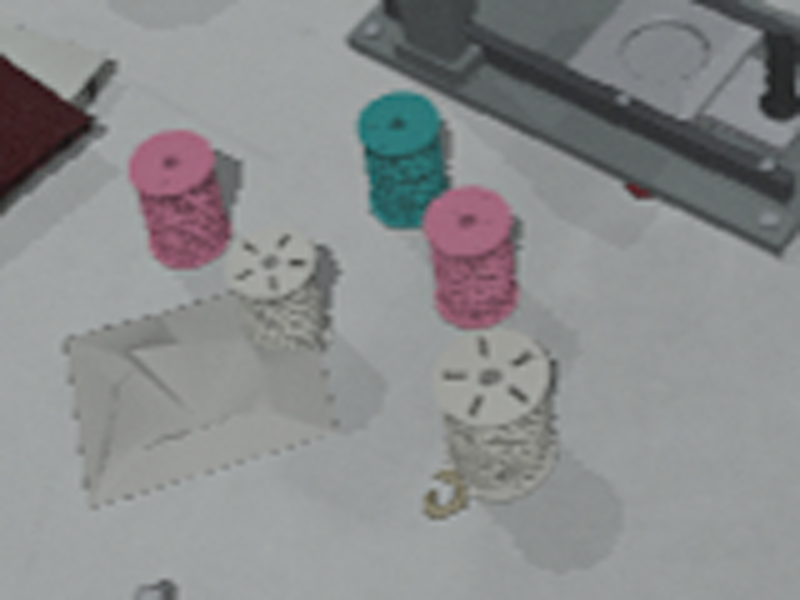

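View pics/t1.png

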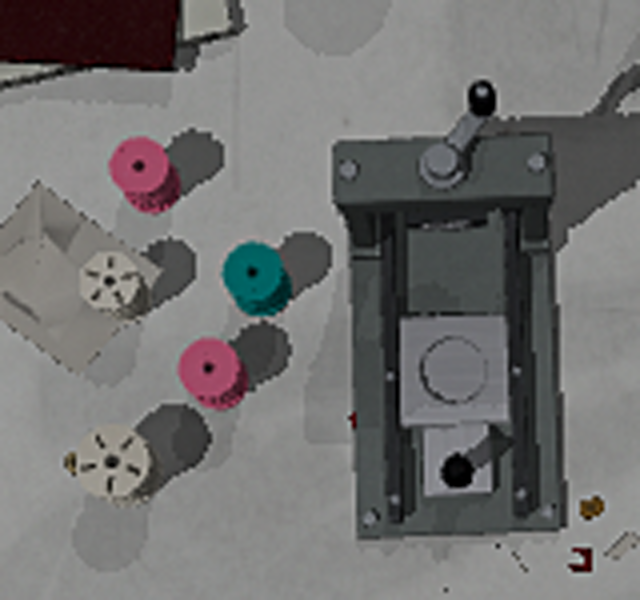

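The crops show the slim white spool beside the envelope: top centre at scene (194.4,292.4) and top (187.3,220.3). The wide one is at scene (238,315) and top (188,265.5). The recess, post, screw hub and knob are also visible, so I'll triangulate them.

```bash
python3 - <<'E'
from h import *
pts={"slim_top":((194.4,292.4),(187.3,220.3),60),"wide_top":((238,315.4),(188,265.5),62),"rim":((273.2,250),(273.25,242.5),27),"post_top":((296.2,247),(274.3,267),73),
"knob_top":((230.7,167),(280.5,172),235),"hub":((236.2,187.7),(270.2,189.8),None)}
for k,(a,b,z) in pts.items():
    x,r=tri(a,b); print(k,x.round(1),r.round(1), [atz(n,u,z).round(1) for n,u in (("scene",a),("top",b))] if z else "")
# clamp plate corners (top of plate z=12) in top & scene
for n,c in (("top",[(358/4+160,538/4+150),(565/4+160,530/4+150)]),("scene",[(623/4+140,522/4+160),(728/4+140,375/4+160),(280/4+140,352/4+160)])):
    for u in c: print(n,atz(n,u,12).round(1))
E
```

```text
slim_top [590.7 250.2  55.5] [0.6] [array([588.3, 252.7,  60. ]), array([589.4, 249.1,  60. ])]
wide_top [459.4 248.   57.5] [1.6] [array([458.4, 250.7,  62. ]), array([457.9, 246.6,  62. ])]
rim [521.3   3.6  22.7] [0.8] [array([519.6,   7.2,  27. ]), array([520.1,   3.3,  27. ])]
post_top [445.5   3.2  74.8] [4.3] [array([449.3,   2.5,  73. ]), array([442.9,   2. ,  73. ])]
knob_top [670.7 -25.4 233. ] [0.6] [array([668.4, -23.3, 235. ]), array([670.5, -25.2, 235. ])]
hub [633.9   3.8 197.5] [0.1] 
top [401.7  76.9  12. ]
top [401.7 -73.8  12. ]
scene [401.2  85.1  12. ]
scene [403.6 -64.3  12. ]
scene [685.5  83.7  12. ]
```

```bash
python3 - <<'E'
from h import *
for k,a,b in [("disc c",(408,155),(497,290)),("disc left edge/right",(351,150),(432,285)),("red jar",(479,187),(441,394)),("bottle amber",(291,105),(447,147)),("dropper top",(295.5,175),(356,208)),("cup",(160,203),(248,118)),("tape",(331,195),(382,246)),("jar brushes",(205,135),(350,97))]:
    x,r=tri(a,b); print(k,x.round(),r.round(1))
o=arm.get_obs(); print(o["time_s"],R.from_rotvec(o["eef_rot"]).as_matrix().round(3))
im=optics.snapshot("scene"); crop("scene",im,330,0,560,200,"s2.png"); im=optics.snapshot("top"); crop("top",im,360,210,560,420,"t2.png")
E
```

```text
disc c [ 356. -628.   39.] [1.]
disc left edge/right [ 420. -386.  169.] [77.7]
red jar [  97. -410.  142.] [1.7]
bottle amber [ 741. -473.  200.] [11.2]
dropper top [ 594. -235.  106.] [3.6]
cup [888.  63.  78.] [3.8]
tape [ 501. -317.    8.] [1.4]
jar brushes [ 924. -226.  149.] [17.8]
1.2 [[ 0.921  0.389  0.   ]
 [ 0.389 -0.921 -0.   ]
 [ 0.     0.    -1.   ]]
```

View pics/s2.png

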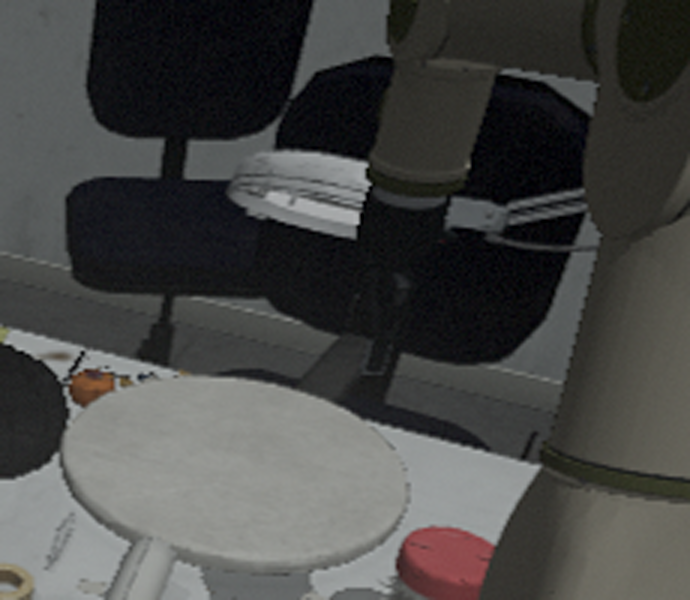

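View pics/t2.png

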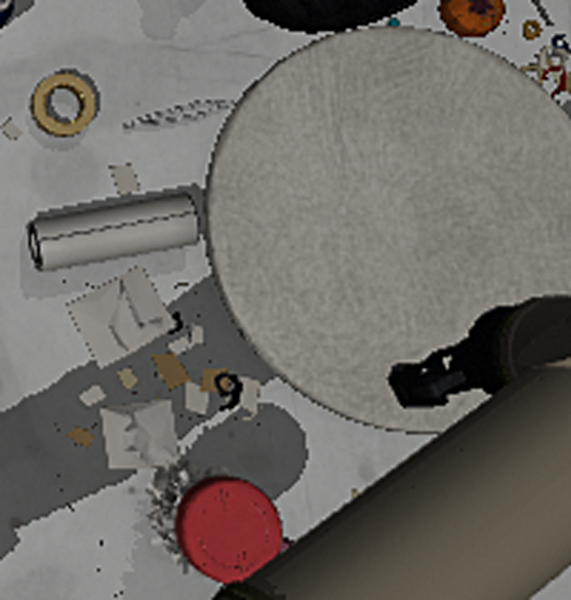

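>>> drive_tool(
  moves="0.82 -0.91 0 0 0 0;0.82 -0.91 0 0 0 0;0.82 -0.91 0 0 0 0;0.82 -0.91 0 0 0 0",
  jaw=0.6,
  newtons=25,
)

```text
time_s: 1.7
ee_pos: [285.6, -457.0, 256.9]
eef_rot: [3.077, 0.631, 0.002]
wrist_force: [0.5, -0.3, 0.1]
opening: 51.2
```

>>> drive_tool(
  moves="0.82 -0.91 0 0 0 0;0.82 -0.91 0 0 0 0;0.82 -0.91 0 0 0 0;0.82 -0.91 0 0 0 0",
)

```text
time_s: 2.1
ee_pos: [326.7, -338.8, 257.5]
eef_rot: [3.075, 0.638, 0.003]
wrist_force: [-0.8, 0.2, -1.0]
opening: 50.8
```

>>> drive_tool(
  moves="0.82 -0.91 0 0 0 0;0.82 -0.91 0 0 0 0;0.82 -0.91 0 0 0 0;0.82 -0.91 0 0 0 0",
)

```text
time_s: 2.5
ee_pos: [367.0, -220.9, 258.0]
eef_rot: [3.073, 0.644, 0.004]
wrist_force: [-0.8, -0.6, -0.3]
opening: 50.8
```

>>> drive_tool(
  moves="0.4 -0.45 0 0 0 -0.1;0.82 -0.91 0 0 0 -0.2;0.82 -0.91 0 0 0 -0.3;0.82 -0.91 0 0 0 -0.4;0.82 -0.91 0 0 0 -0.5;0.82 -0.91 0 0 0 -0.6;0.82 -0.91 0 0 0 -0.7;0.82 -0.91 0 0 0 -0.77;0.82 -0.91 0 0 0 -0.77",
)

```text
time_s: 3.4
ee_pos: [405.8, -106.6, 258.2]
eef_rot: [2.223, 2.216, 0.003]
wrist_force: [-0.1, -0.5, 0.4]
opening: 51.1
```

>>> drive_tool(
  moves="1 0.38 0.4 0 0 0;1 0.38 0.9 0 0 0;1 0.38 0.9 0 0 0;1 0.38 0.9 0 0 0",
)

```text
time_s: 3.8
ee_pos: [443.3, -4.6, 164.5]
eef_rot: [-2.224, -2.215, 0.001]
wrist_force: [-0.4, -0.8, 0.9]
opening: 50.9
```

```bash
python3 - <<'E'
from h import *
for n,b in (("scene",(220,160,340,250)),("top",(240,200,320,290))):
    im=optics.snapshot(n); crop(n,im,*b,n+"3.png")
o=arm.get_obs(); print(o["q"].round(2),o["ee_pos"],R.from_rotvec(o["eef_rot"]).as_matrix().round(3))
E
```

```text
[ 0.52  0.04 -0.61  2.    0.03  1.1  -0.11] [444.46247421  -7.52278091 167.80871604] [[ 0.006  1.     0.002]
 [ 1.    -0.006 -0.   ]
 [-0.     0.002 -1.   ]]
```

View pics/scene3.png

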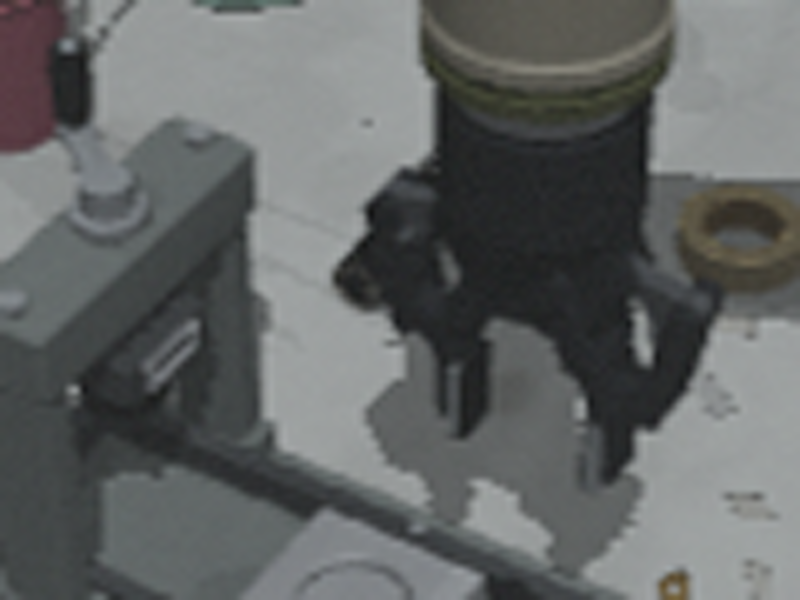

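View pics/top3.png

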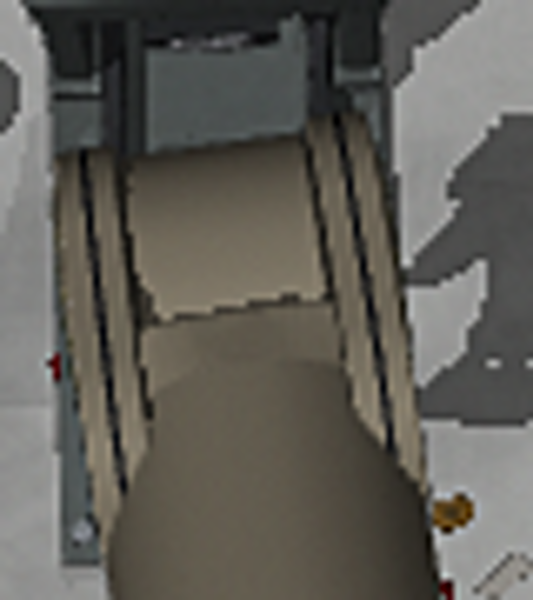

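```bash
python3 - <<'E'
from h import *
o=arm.get_obs(); print(o["ee_pos"],o["time_s"])
p=o["ee_pos"]-[0,0,25]
print(proj("scene",[p,p+[28,0,0],p-[28,0,0]]).round(1))
print("y shift px per 10mm",(proj("scene",[p+[0,10,0]])-proj("scene",[p])).round(1))
E
```

```text
[444.46247421  -7.52278091 167.80871604] 3.9
[[300.4 226.1]
 [290.9 222.2]
 [310.  230.1]]
y shift px per 10mm [[-2.   2.3]]
```

>>> drive_tool(
  moves="0.1 0 0.4 0 0 0;0.1 0 0.7 0 0 0;0.1 0 0.96 0 0 0;0.1 0 0.96 0 0 0;0.1 0 0.96 0 0 0",
)

```text
time_s: 4.4
ee_pos: [445.5, 1.3, 73.0]
eef_rot: [2.23, 2.21, 0.003]
wrist_force: [-0.0, 0.3, 0.7]
opening: 51.4
```

>>> drive_tool(
  moves="0 0 0 0 0 0;0 0 0 0 0 0;0 0 0 0 0 0;0 0 0 0 0 0;0 0 0 0 0 0;0 0 0 0 0 0",
  jaw=0,
  newtons=20,
)

```text
time_s: 5.0
ee_pos: [446.7, 0.9, 74.6]
eef_rot: [2.229, 2.208, 0.004]
wrist_force: [-1.9, -2.2, 8.9]
opening: 15.0
```

>>> drive_tool(
  moves="0 0 0 0 0 0;0 0 0 0 0 0;0 0 0 0 0 0.1;0 0 0 0 0 0.2;0 0 0 0 0 0.3;0 0 0 0 0 0.4;0 0 0 0 0 0.5;0 0 0 0 0 0.6;0 0 0 0 0 0.7;0 0 0 0 0 0.8",
  jaw=0.6,
)

```text
time_s: 6.0
ee_pos: [446.6, 1.0, 74.6]
eef_rot: [3.09, 0.555, 0.008]
wrist_force: [-0.2, 0.3, 0.5]
opening: 51.4
```

```bash
python3 - <<'E'
from h import *
o=arm.get_obs(); print(o["q"].round(2),o["ee_pos"],o["opening"],R.from_rotvec(o["eef_rot"]).as_matrix().round(3))
im=optics.snapshot("scene"); crop("scene",im,220,160,340,250,"s4.png")
E
```

```text
[ 0.35  0.17 -0.48  2.09  0.11  0.89 -1.41] [446.60982725   0.95273311  74.6184669 ] 51.36015353741967 [[ 0.938  0.348  0.005]
 [ 0.348 -0.938 -0.001]
 [ 0.004  0.003 -1.   ]]
```

View pics/s4.png

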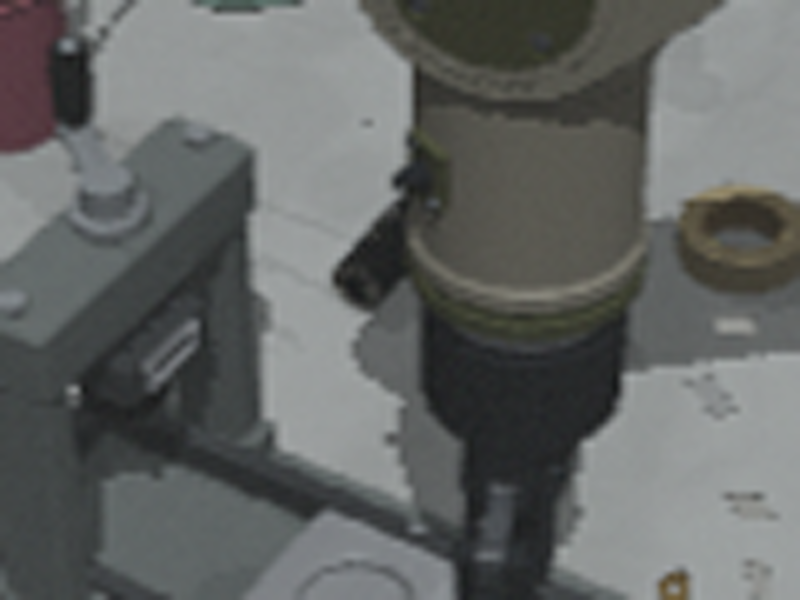

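>>> drive_tool(
  moves="0 0 0 0 0 0.1;0 0 0 0 0 0.2;0 0 0 0 0 0.237;0 0 0 0 0 0.237;0 0 0 0 0 0.237",
)

```text
time_s: 6.55
ee_pos: [446.6, 1.0, 74.6]
eef_rot: [3.14, -0.009, 0.008]
wrist_force: [-0.6, -0.0, 0.2]
opening: 51.6
```

>>> drive_tool(
  moves="0 0 0 0 0 0;0 0 0 0 0 0;0 0 0 0 0 0;0 0 0 0 0 0;0 0 0 0 0 0;0 0 0 0 0 0",
  jaw=0,
  newtons=20,
)

```text
time_s: 7.15
ee_pos: [446.9, 3.7, 75.0]
eef_rot: [-3.14, 0.004, -0.009]
wrist_force: [-0.3, 12.1, 1.7]
opening: 15.0
```

>>> drive_tool(
  moves="0 0 0 0 0 0;0 0 0 0 0 0;0 0 0 0 0 0",
)

```text
time_s: 7.45
ee_pos: [446.9, 3.9, 75.0]
eef_rot: [-3.14, 0.003, -0.009]
wrist_force: [-0.0, 3.0, 0.2]
opening: 14.9
```

>>> drive_tool(
  moves="0.3 0 0 0 0 0;0.5 0 0 0 0 0;0.5 0 0 0 0 0;0.5 0 0 0 0 0;0.5 0 0 0 0 0",
  newtons=40,
)

```text
time_s: 7.95
ee_pos: [496.4, 4.0, 75.1]
eef_rot: [-3.139, 0.003, -0.009]
wrist_force: [2.2, 2.1, -3.5]
opening: 14.4
```

>>> drive_tool(
  moves="0 0 0 0 0 0;0 0 0 0 0 0",
)

```text
time_s: 8.15
ee_pos: [495.8, 4.0, 75.1]
eef_rot: [-3.14, 0.003, -0.008]
wrist_force: [1.2, 2.4, -3.3]
opening: 14.4
```

```bash
python3 - <<'E'
from h import *
o=arm.get_obs(); print(o["q"].round(2),o["ee_pos"],o["wrist_force"],o["opening"],R.from_rotvec(o["eef_rot"]).as_matrix().round(3))
E
```

```text
[ 0.29  0.27 -0.44  1.97  0.14  0.92 -1.78] [495.83966237   3.95765116  75.08502844] [ 1.17248305  2.44768511 -3.33658168] 14.420345750500012 [[ 1.    -0.002  0.005]
 [-0.002 -1.     0.002]
 [ 0.005 -0.002 -1.   ]]
```

>>> drive_tool(
  moves="-0.3 0 0 0 0 0;-0.45 0 0 0 0 0;-0.45 0 0 0 0 0;-0.45 0 0 0 0 0;-0.45 0 0 0 0 0",
)

```text
time_s: 8.65
ee_pos: [451.0, 3.9, 75.0]
eef_rot: [-3.14, 0.003, -0.008]
wrist_force: [-1.8, 2.0, 3.3]
opening: 14.1
```

>>> drive_tool(
  moves="0 0 0 0 0 0;0 0 0 0 0 0;0 0 0 0 0 0",
  jaw=0.6,
)

```text
time_s: 8.95
ee_pos: [451.3, 3.7, 75.0]
eef_rot: [-3.14, 0.004, -0.009]
wrist_force: [-0.2, -0.1, 0.7]
opening: 51.2
```

>>> drive_tool(
  moves="0 0 -0.4 0 0 0;0.1 -0.1 -0.8 0 0 0;0.4 -0.5 -0.95 0 0 0;0.5 -0.9 -0.95 0 0 0;0.5 -0.9 -0.95 0 0 0",
)

```text
time_s: 9.45
ee_pos: [502.0, 99.5, 171.4]
eef_rot: [-3.137, -0.007, -0.012]
wrist_force: [0.3, -0.2, -0.0]
opening: 51.0
```

>>> drive_tool(
  moves="0.3 -0.5 0 0 0 -0.1;0.5 -0.9 0 0 0 -0.2;0.5 -0.9 0 0 0 -0.3;0.5 -0.9 0 0 0 -0.4;0.5 -0.9 0 0 0 -0.524;0.5 -0.9 0 0 0 -0.524",
)

```text
time_s: 10.05
ee_pos: [551.7, 189.3, 171.7]
eef_rot: [-2.895, -1.216, -0.013]
wrist_force: [-0.4, 0.1, 0.4]
opening: 51.3
```

```bash
python3 - <<'E'
from h import *
o=arm.get_obs(); print(o["time_s"],o["q"].round(2),o["ee_pos"],R.from_rotvec(o["eef_rot"]).as_matrix().round(3))
print(body(np.array([591,251,150])-o["ee_pos"]))
E
```

```text
10.05 [ 0.14  0.37 -0.67  1.66  0.25  1.18 -1.36] [551.69409405 189.30751482 171.67473716] [[ 0.7    0.714  0.007]
 [ 0.714 -0.7    0.005]
 [ 0.008  0.002 -1.   ]]
[ 0.7139 -0.1513  0.2225]
```

>>> drive_tool(
  moves="0.4 -0.08 0 0 0 0;0.714 -0.15 0.2 0 0 0;0.714 -0.15 0.2 0 0 0;0.714 -0.15 0.2 0 0 0",
  jaw=0.8,
)

```text
time_s: 10.45
ee_pos: [590.7, 251.0, 151.0]
eef_rot: [-2.894, -1.218, -0.01]
wrist_force: [0.3, -0.4, 0.4]
opening: 68.3
```

```bash
python3 - <<'E'
from h import *
im=optics.snapshot("scene"); crop("scene",im,140,200,300,320,"s5.png")
im=optics.snapshot("top"); crop("top",im,150,150,270,270,"t5.png")
o=arm.get_obs(); print(o["time_s"],o["ee_pos"],o["opening"]); p=o["ee_pos"]-[0,0,25]
print((proj("scene",[p,[591,251,60]])-[140,200])*5)
print(body(np.array([591,251,46])-o["ee_pos"]))
E
```

```text
10.55 [591.22816373 249.98827681 152.40389225] 68.56090151753855
[[250.13236397 364.56678178]
 [270.03465665 457.23636374]]
[-0.0029 -0.0109  1.064 ]
```

View pics/s5.png

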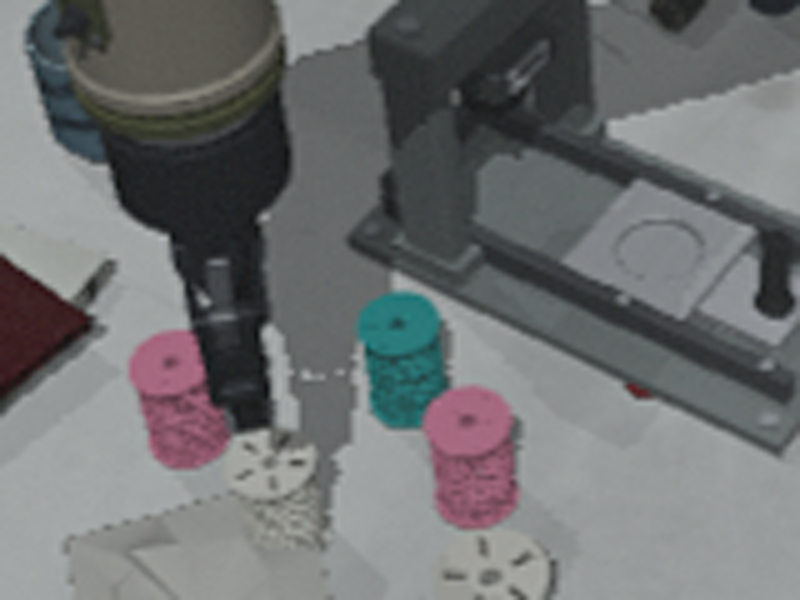

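View pics/t5.png

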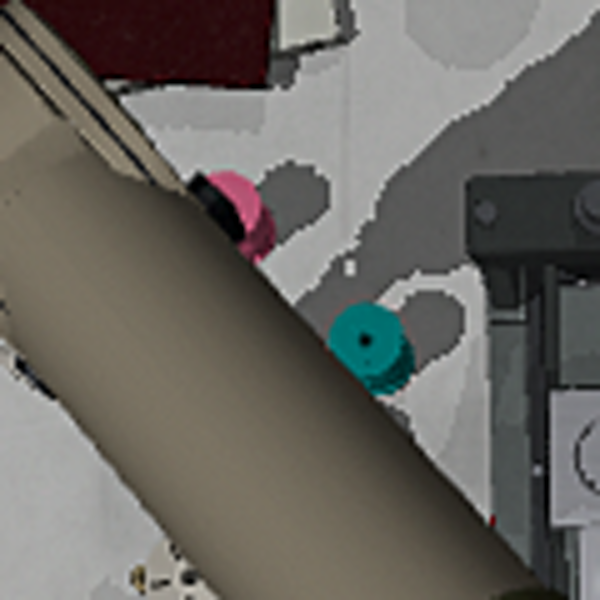

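>>> drive_tool(
  moves="0 0 0.4 0 0 0;0 -0.01 0.8 0 0 0;0 -0.01 0.9 0 0 0;0 -0.01 0.9 0 0 0;0 -0.01 0.9 0 0 0",
)

```text
time_s: 11.05
ee_pos: [592.2, 251.2, 64.6]
eef_rot: [-2.896, -1.215, -0.017]
wrist_force: [0.0, -0.2, 0.7]
opening: 68.3
```

>>> drive_tool(
  moves="0 0 0.16 0 0 0;0 0 0.16 0 0 0",
)

```text
time_s: 11.25
ee_pos: [592.3, 250.9, 48.1]
eef_rot: [-2.896, -1.214, -0.016]
wrist_force: [-0.9, -0.6, -0.1]
opening: 68.7
```

>>> drive_tool(
  moves="0 0 0 0 0 0;0 0 0 0 0 0;0 0 0 0 0 0;0 0 0 0 0 0;0 0 0 0 0 0",
  jaw=0,
  newtons=20,
)

```text
time_s: 11.75
ee_pos: [592.5, 251.1, 48.5]
eef_rot: [-2.896, -1.215, -0.017]
wrist_force: [-0.7, -0.1, 2.5]
opening: 43.7
```

>>> drive_tool(
  moves="0 0 -0.3 0 0 0;0 0 -0.6 0 0 0;-0.2 0 -0.85 0 0 0;-0.6 0 -0.85 0 0 0;-1 0 -0.85 0 0 0;-1 0 -0.85 0 0 0",
  newtons=30,
)

```text
time_s: 12.35
ee_pos: [518.7, 175.1, 131.5]
eef_rot: [2.897, 1.21, 0.011]
wrist_force: [1.0, 0.6, 0.4]
opening: 43.4
```

>>> drive_tool(
  moves="-0.3 0 0 0 0 0;-0.7 0 0 0 0 0;-0.7 0 0.4 0 0 0;-0.7 0 0.7 0 0 0;-0.7 0 0.7 0 0 0;-0.7 0 0.7 0 0 0",
)

```text
time_s: 12.95
ee_pos: [470.1, 126.0, 61.6]
eef_rot: [2.897, 1.211, 0.01]
wrist_force: [0.1, 0.6, -0.5]
opening: 43.5
```

```bash
python3 - <<'E'
from h import *
im=optics.snapshot("scene"); crop("scene",im,140,180,340,330,"s6.png")
o=arm.get_obs(); print(o["time_s"],o["ee_pos"],o["opening"],o["q"].round(2))
E
```

```text
13.0 [470.75804788 126.16883932  62.26744104] 43.471303645902736 [ 0.25  0.31 -0.67  2.    0.25  0.9  -1.33]
```

View pics/s6.png

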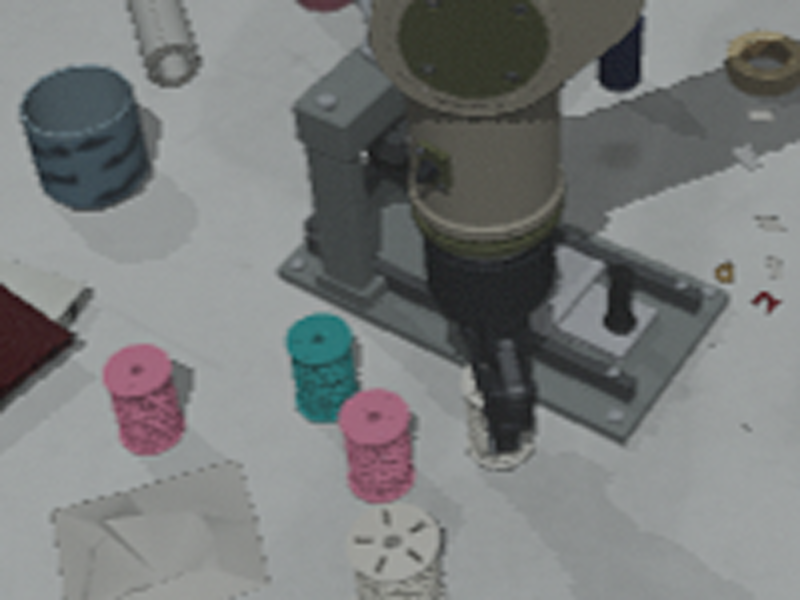

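>>> drive_tool(
  moves="0 0 0.08 0 0 0;0 0 0.135 0 0 0;0 0 0.135 0 0 0;0 0 0.135 0 0 0",
)

```text
time_s: 13.4
ee_pos: [470.9, 126.2, 48.8]
eef_rot: [2.897, 1.211, 0.013]
wrist_force: [-0.3, 0.0, 0.2]
opening: 43.6
```

>>> drive_tool(
  moves="0 0 0 0 0 0;0 0 0 0 0 0;0 0 0 0 0 -0.1;0 0 0 0 0 -0.2;0 0 0 0 0 -0.3;0 0 0 0 0 -0.4;0 0 0 0 0 -0.5;0 0 0 0 0 -0.6;0 0 0 0 0 -0.7;0 0 0 0 0 -0.8",
  jaw=0.72,
)

```text
time_s: 14.4
ee_pos: [470.9, 126.2, 48.9]
eef_rot: [1.696, 2.637, 0.009]
wrist_force: [-0.4, -0.2, -0.3]
opening: 61.4
```

>>> drive_tool(
  moves="0 0 0 0 0 -0.1;0 0 0 0 0 -0.2;0 0 0 0 0 -0.25;0 0 0 0 0 -0.25",
)

```text
time_s: 14.8
ee_pos: [470.9, 126.0, 49.0]
eef_rot: [1.174, 2.907, 0.007]
wrist_force: [-0.0, 0.7, 1.2]
opening: 61.3
```

>>> drive_tool(
  moves="0 0 0 0 0 0;0 0 0 0 0 0;0 0 0 0 0 0;0 0 0 0 0 0;0 0 0 0 0 0",
  jaw=0,
  newtons=20,
)

```text
time_s: 15.3
ee_pos: [470.9, 126.0, 49.0]
eef_rot: [1.174, 2.906, 0.007]
wrist_force: [-1.0, -1.1, 3.8]
opening: 43.6
```

```bash
python3 - <<'E'
from h import *
im=optics.snapshot("scene"); crop("scene",im,200,220,320,310,"s7.png")
o=arm.get_obs(); print(o["time_s"],o["ee_pos"],o["opening"],o["wrist_force"],o["q"].round(2),R.from_rotvec(o["eef_rot"]).as_matrix().round(3))
E
```

```text
15.35 [470.93705903 125.98728269  49.04207115] 43.6339746249127 [-2.01674402 -1.70214472  4.8502    ] [ 0.48  0.43 -0.95  1.99  0.44  0.93  0.11] [[-0.719  0.695  0.008]
 [ 0.695  0.719  0.001]
 [-0.005  0.007 -1.   ]]
```

View pics/s7.png

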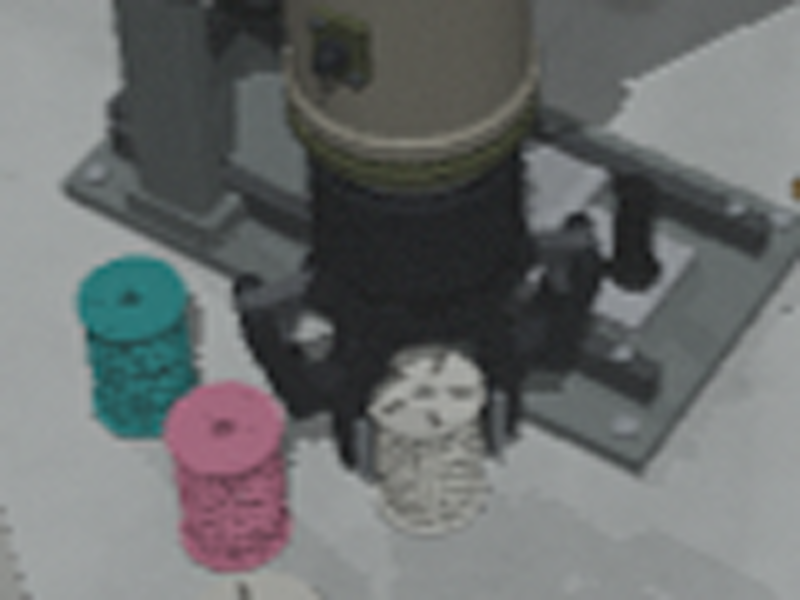

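>>> drive_tool(
  moves="0 0 -0.4 0 0 0;0 0 -0.7 0 0 0;-0.3 -0.12 -0.7 0 0 0;-0.62 -0.25 -0.7 0 0 0;-0.62 -0.25 -0.7 0 0 0",
  newtons=30,
)

```text
time_s: 15.85
ee_pos: [499.2, 60.1, 119.0]
eef_rot: [1.183, 2.902, 0.005]
wrist_force: [-0.4, 0.4, -0.3]
opening: 43.1
```

```bash
python3 - <<'E'
from h import *
o=arm.get_obs(); print(o["time_s"],o["ee_pos"],o["opening"],o["q"].round(2))
print(body(np.array([526.1,4.0,100])-o["ee_pos"]))
E
```

```text
15.85 [499.23885231  60.12347589 118.96067885] 43.114671853735395 [ 0.66  0.35 -0.99  1.9   0.34  1.06  0.33]
[-0.5833 -0.2146  0.192 ]
```

>>> drive_tool(
  moves="-0.3 -0.11 0 0 0 0;-0.585 -0.215 0 0 0 0;-0.585 -0.215 0.19 0 0 0;-0.585 -0.215 0.19 0 0 0",
)

```text
time_s: 16.25
ee_pos: [524.9, 3.5, 98.2]
eef_rot: [1.186, 2.904, 0.004]
wrist_force: [-0.2, 0.7, -0.7]
opening: 43.3
```

```bash
python3 - <<'E'
from h import *
im=optics.snapshot("scene"); crop("scene",im,220,180,340,270,"s8.png")
o=arm.get_obs(); print(o["time_s"],o["ee_pos"],o["opening"],o["q"].round(2))
print(body(np.array([526.1,4.0,80])-o["ee_pos"]))
E
```

```text
16.3 [525.18274096   4.55020135  99.28224716] 43.2166888762645 [ 0.71  0.42 -0.94  1.87  0.39  1.05  0.41]
[-0.0097  0.0015  0.1929]
```

View pics/s8.png

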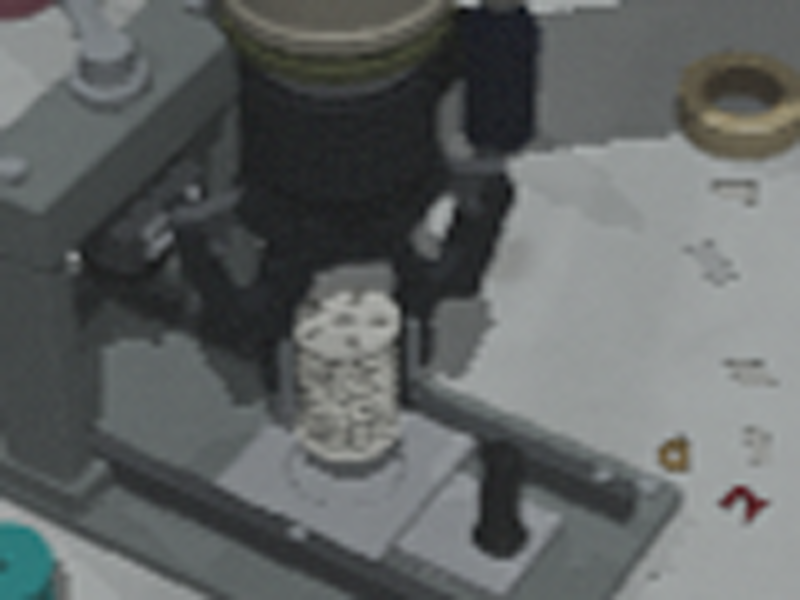

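>>> drive_tool(
  moves="-0.01 0 0.1 0 0 0;-0.01 0 0.2 0 0 0;-0.01 0 0.2 0 0 0;-0.01 0 0.2 0 0 0",
)

```text
time_s: 16.7
ee_pos: [525.9, 4.3, 79.2]
eef_rot: [1.183, 2.905, 0.005]
wrist_force: [-0.7, 1.2, 0.2]
opening: 43.3
```

```bash
python3 - <<'E'
from h import *
o=arm.get_obs(); print(o["time_s"],o["ee_pos"],o["opening"],o["wrist_force"])
print(body(np.array([526.1,4.0,71])-o["ee_pos"]))
E
```

```text
16.7 [525.86292011   4.31795747  79.17979033] 43.26679328540589 [-0.66669384  1.1768413   0.21980314]
[-0.0036 -0.001   0.0818]
```

>>> drive_tool(
  moves="-0.003 0 0.03 0 0 0;-0.003 0 0.05 0 0 0;-0.003 0 0.07 0 0 0;-0.003 0 0.09 0 0 0;-0.003 0 0.09 0 0 0",
)

```text
time_s: 17.2
ee_pos: [526.2, 4.1, 70.2]
eef_rot: [1.183, 2.905, 0.005]
wrist_force: [0.6, -0.3, -0.2]
opening: 43.0
```

>>> drive_tool(
  moves="0 0 0 0 0 0;0 0 0 0 0 0;0 0 0 0 0 0",
  jaw=0.68,
)

```text
time_s: 17.5
ee_pos: [526.2, 4.1, 70.2]
eef_rot: [1.183, 2.905, 0.005]
wrist_force: [0.1, -0.5, 0.1]
opening: 58.0
```

>>> drive_tool(
  moves="0 0 -0.4 0 0 0;0 0 -0.8 0 0 0;0 0 -0.8 0 0 0;0 0 -0.8 0 0 0",
)

```text
time_s: 17.9
ee_pos: [526.1, 3.7, 150.8]
eef_rot: [1.183, 2.903, 0.005]
wrist_force: [0.8, -0.4, -1.4]
opening: 58.1
```

```bash
python3 - <<'E'
from h import *
im=optics.snapshot("scene"); crop("scene",im,220,180,340,270,"s9.png")
o=arm.get_obs(); print(o["time_s"],o["ee_pos"],o["opening"],o["q"].round(2),R.from_rotvec(o["eef_rot"]).as_matrix().round(3))
E
```

```text
17.95 [525.49715101   3.6810429  149.81011952] 58.208017424368855 [ 0.75  0.35 -0.98  1.82  0.32  1.13  0.46] [[-0.715  0.699  0.006]
 [ 0.699  0.715  0.001]
 [-0.004  0.005 -1.   ]]
```

View pics/s9.png

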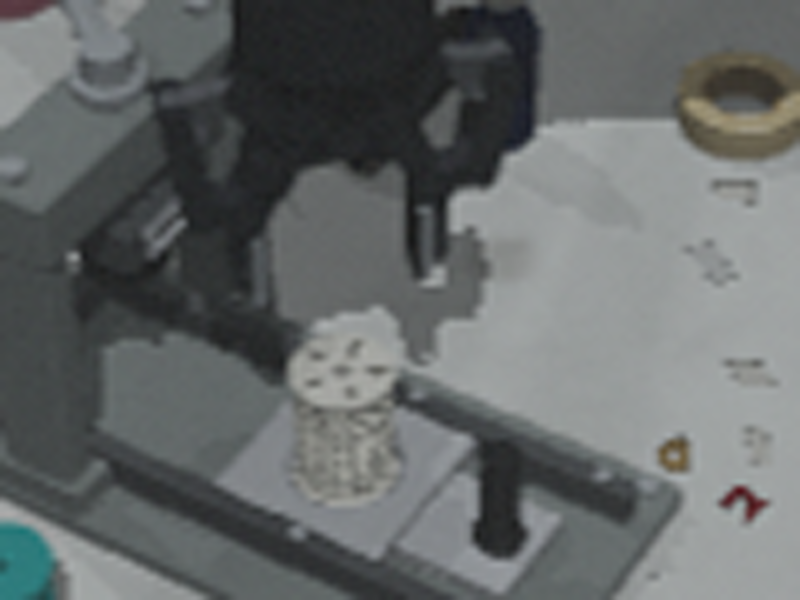

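>>> drive_tool(
  moves="0.2 -0.2 0 0 0 -0.1;0.4 -0.4 0 0 0 -0.2;0.56 -0.55 0 0 0 -0.3;0.56 -0.55 0 0 0 -0.4;0.56 -0.55 0 0 0 -0.517;0.56 -0.55 0 0 0 -0.517",
  jaw=0.6,
)

```text
time_s: 18.55
ee_pos: [446.2, 3.2, 148.4]
eef_rot: [-0.007, 3.137, 0.002]
wrist_force: [0.9, -0.6, -0.4]
opening: 51.3
```

```bash
python3 - <<'E'
from h import *
o=arm.get_obs(); print(o["time_s"],o["ee_pos"],o["opening"],o["q"].round(2),R.from_rotvec(o["eef_rot"]).as_matrix().round(3))
print(body(np.array([448,4.1,73])-o["ee_pos"]))
E
```

```text
18.55 [446.22699094   3.16725567 148.42778232] 51.31096410033163 [ 1.04  0.18 -1.2   2.    0.19  1.08  1.33] [[-1.    -0.005  0.004]
 [-0.005  1.     0.001]
 [-0.004  0.001 -1.   ]]
[-0.0146  0.0084  0.7544]
```

>>> drive_tool(
  moves="-0.01 0.008 0.4 0 0 0;-0.015 0.008 0.755 0 0 0;-0.015 0.008 0.755 0 0 0;-0.015 0.008 0.755 0 0 0",
)

```text
time_s: 18.95
ee_pos: [447.7, 4.9, 73.1]
eef_rot: [-0.006, 3.139, 0.004]
wrist_force: [0.1, 0.8, 0.9]
opening: 51.3
```

>>> drive_tool(
  moves="0 0 0 0 0 0;0 0 0 0 0 0;0 0 0 0 0 0;0 0 0 0 0 0;0 0 0 0 0 0",
  jaw=0,
  newtons=50,
)

```text
time_s: 19.45
ee_pos: [448.8, 4.0, 74.6]
eef_rot: [-0.005, 3.137, 0.001]
wrist_force: [-1.1, -3.0, 8.3]
opening: 14.4
```

```bash
python3 - <<'E'
from h import *
o=arm.get_obs(); print(o["time_s"],o["ee_pos"],o["opening"],o["wrist_force"],o["q"].round(2),R.from_rotvec(o["eef_rot"]).as_matrix().round(3))
E
```

```text
19.45 [448.82296844   4.01766978  74.57645786] 14.379694287028965 [-1.12179444 -2.95276697  8.33721055] [ 0.91  0.34 -1.11  2.06  0.37  0.95  1.17] [[-1.    -0.003  0.005]
 [-0.003  1.     0.001]
 [-0.005  0.001 -1.   ]]
```

>>> drive_tool(
  moves="-0.04 0 0 0 0 0;-0.12 0 0 0 0 0;-0.24 0 0 0 0 0;-0.38 0 0 0 0 0;-0.52 0 0 0 0 0;-0.66 0 0 0 0 0;-0.78 0 0 0 0 0;-0.86 0 0 0 0 0;-0.9 0 0 0 0 0;-0.9 0 0 0 0 0",
)

```text
time_s: 20.45
ee_pos: [539.4, 4.0, 74.8]
eef_rot: [-0.004, 3.136, 0.002]
wrist_force: [2.3, -0.4, -8.3]
opening: 14.0
```

```bash
python3 - <<'E'
from h import *
im=optics.snapshot("scene"); crop("scene",im,200,160,320,250,"s10.png")
o=arm.get_obs(); print(o["time_s"],o["ee_pos"],o["opening"],o["wrist_force"],o["q"].round(2))
E
```

```text
20.5 [539.06935174   4.04639029  74.78976371] 14.06581068610236 [ 1.85255379 -0.51302057 -8.85008708] [ 0.73  0.52 -0.99  1.84  0.51  1.04  1.11]
```

View pics/s10.png

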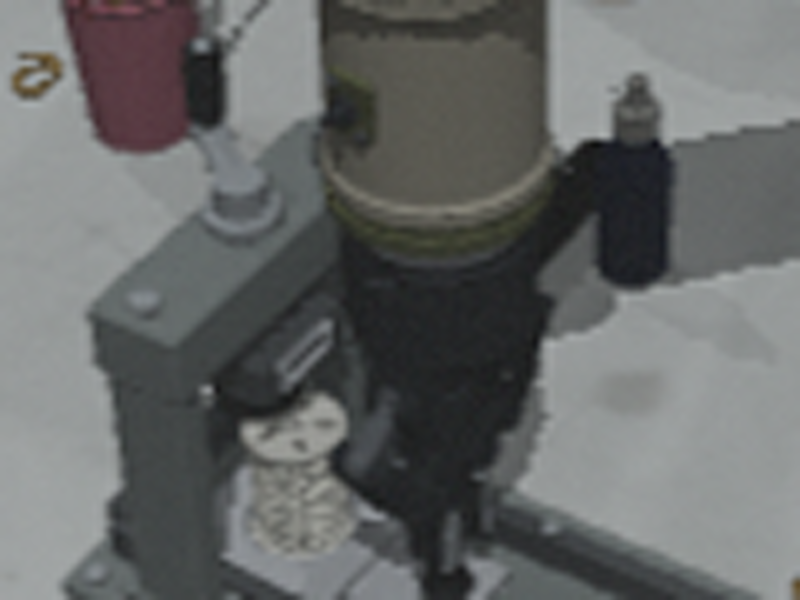

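>>> drive_tool(
  moves="-0.04 0 0 0 0 0;-0.08 0 0 0 0 0;-0.11 0 0 0 0 0;-0.13 0 0 0 0 0;-0.13 0 0 0 0 0",
)

```text
time_s: 21.0
ee_pos: [552.4, 4.0, 74.8]
eef_rot: [-0.004, 3.136, 0.002]
wrist_force: [0.5, -0.3, -8.8]
opening: 14.1
```

>>> drive_tool(
  moves="-0.02 0 0 0 0 0;-0.04 0 0 0 0 0;-0.06 0 0 0 0 0;-0.06 0 0 0 0 0",
)

```text
time_s: 21.4
ee_pos: [556.6, 4.1, 74.7]
eef_rot: [-0.005, 3.141, -0.0]
wrist_force: [-13.6, -2.1, 5.2]
opening: 14.0
```

```bash
python3 - <<'E'
from h import *
im=optics.snapshot("scene"); crop("scene",im,200,160,320,250,"s11.png")
o=arm.get_obs(); print(o["time_s"],o["ee_pos"],o["opening"],o["wrist_force"],o["ft_torque"],o["q"].round(2))
E
```

```text
21.45 [556.59331949   4.07458495  74.74158424] 14.041698918388512 [-13.83383456  -0.76838502   4.14622366] [-0.2822908   2.93911293  0.02978561] [ 0.7   0.56 -0.97  1.8   0.52  1.07  1.1 ]
```

View pics/s11.png

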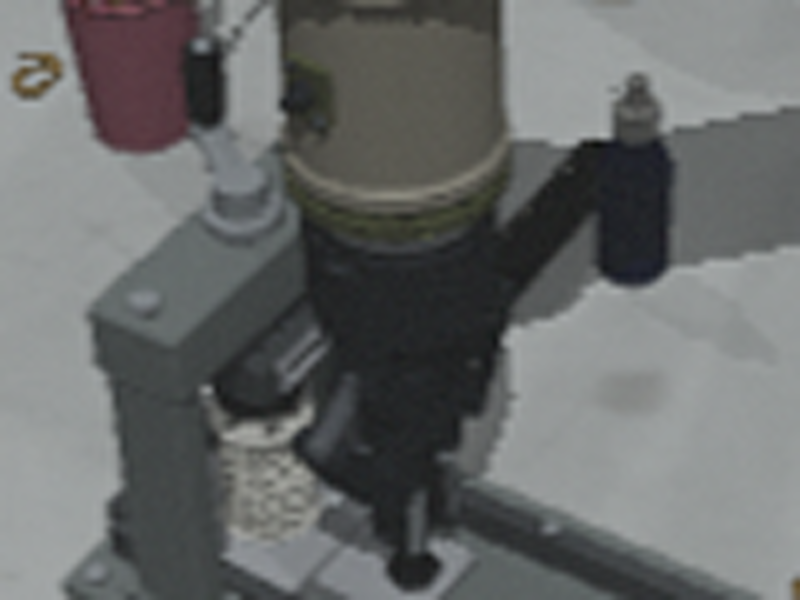

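>>> drive_tool(
  moves="0 0 0 0 0 0;0 0 0 0 0 0;0 0 0 0 0 0;0.1 0 -0.2 0 0 0;0.25 0 -0.6 0 0 0;0.3 0 -1 0 0 0.1;0.3 0 -1 0 0 0.2;0.3 0 -1 0 0 0.3;0.3 0 -1 0 0 0.4;0.3 0 -1 0 0 0.5",
  jaw=0.6,
)

```text
time_s: 22.45
ee_pos: [527.0, 4.1, 175.3]
eef_rot: [1.155, 2.919, 0.001]
wrist_force: [0.2, 0.6, 0.4]
opening: 51.1
```

```bash
python3 - <<'E'
from h import *
im=optics.snapshot("scene"); crop("scene",im,180,140,340,260,"s12.png")
im=optics.snapshot("top"); crop("top",im,230,150,320,240,"t12.png")
o=arm.get_obs(); print(o["time_s"],o["ee_pos"],o["opening"],o["q"].round(2),R.from_rotvec(o["eef_rot"]).as_matrix().round(3))
print(body(np.array([560,0,275])-o["ee_pos"]))
E
```

```text
22.55 [526.97388009   4.19141727 175.2464562 ] 51.475190019338626 [ 0.73  0.32 -0.96  1.79  0.28  1.18  0.51] [[-0.732  0.681  0.003]
 [ 0.681  0.732 -0.   ]
 [-0.002  0.001 -1.   ]]
[-0.2726  0.1957 -0.9966]
```

View pics/s12.png

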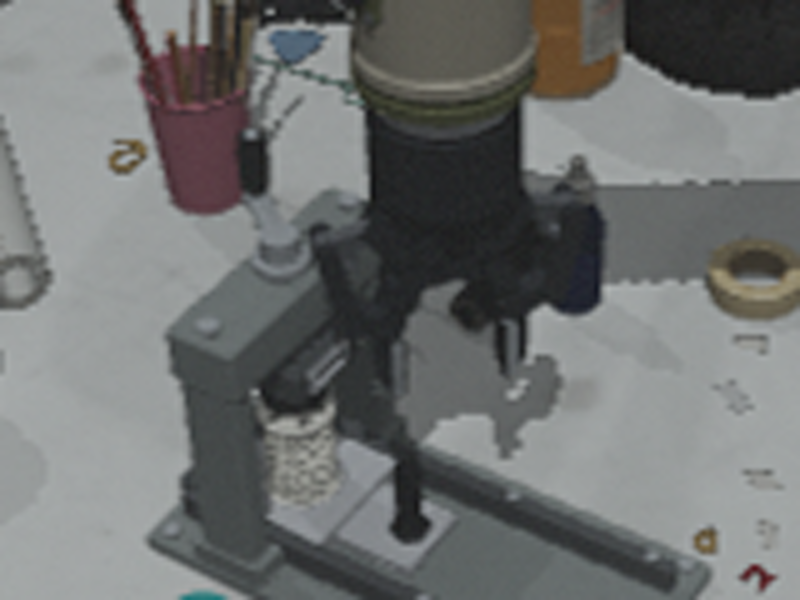

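View pics/t12.png

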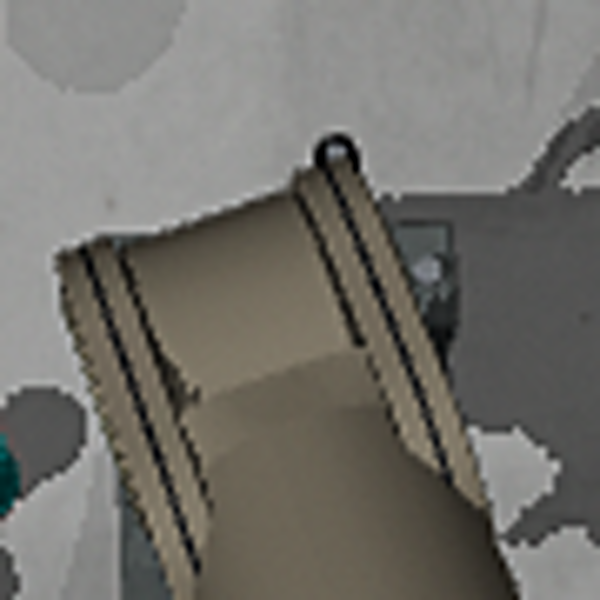

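>>> drive_tool(
  moves="0 0 -0.4 0 0 0.1;0 0 -0.8 0 0 0.2;-0.1 0.07 -1 0 0 0.3;-0.27 0.2 -1 0 0 0.4;-0.27 0.2 -1 0 0 0.49;-0.27 0.2 -1 0 0 0.49",
)

```text
time_s: 23.15
ee_pos: [560.6, 0.7, 275.4]
eef_rot: [2.119, 2.316, 0.003]
wrist_force: [0.1, 0.2, 0.1]
opening: 51.4
```

```bash
python3 - <<'E'
from h import *
o=arm.get_obs(); print(o["time_s"],o["ee_pos"],o["opening"],o["q"].round(2),R.from_rotvec(o["eef_rot"]).as_matrix().round(3))
print(tri((231,172),(280.5,172.8)))
print(body(np.array([669,-24,272])-o["ee_pos"]))
E
```

```text
23.15 [560.55527743   0.67757099 275.4099887 ] 51.36919755924184 [ 0.64  0.28 -0.86  1.57  0.22  1.38 -0.15] [[-0.089  0.996  0.003]
 [ 0.996  0.089 -0.   ]
 [-0.     0.003 -1.   ]]
(array([672.98587686, -25.79835542, 215.93535774]), array([1.82843506]))
[-0.3418  1.0582  0.0374]
```

>>> drive_tool(
  moves="-0.15 0.4 0 0 0 0.01;-0.3 0.8 0 0 0 0.03;-0.34 0.98 0 0 0 0.05;-0.34 1 0 0 0 0.05;-0.34 1 0 0 0 0.05",
)

```text
time_s: 23.65
ee_pos: [663.0, -23.7, 275.4]
eef_rot: [2.199, 2.242, 0.004]
wrist_force: [-0.1, 0.5, -1.0]
opening: 51.4
```

```bash
python3 - <<'E'
from h import *
im=optics.snapshot("scene"); crop("scene",im,180,120,300,210,"s13.png")
im=optics.snapshot("top"); crop("top",im,230,130,320,220,"t13.png")
o=arm.get_obs(); print(o["time_s"],o["ee_pos"],o["opening"],o["q"].round(2),R.from_rotvec(o["eef_rot"]).as_matrix().round(3))
print(body(np.array([669,-24,232])-o["ee_pos"]))
p=o["ee_pos"]-[0,0,25]; print((proj("scene",[p+[30,0,0],p-[30,0,0],[669,-24,216]])-[180,120])*6.667)
E
```

```text
23.75 [662.50780389 -23.76582517 276.11313334] 51.359497882894416 [ 0.5   0.52 -0.79  1.29  0.36  1.47 -0.24] [[-0.018  1.     0.003]
 [ 1.     0.018 -0.   ]
 [-0.     0.003 -1.   ]]
[-0.0034  0.0634  0.4413]
[[286.94804021 261.30988585]
 [409.06076318 305.97656059]
 [342.05208468 351.06680553]]
```

View pics/s13.png

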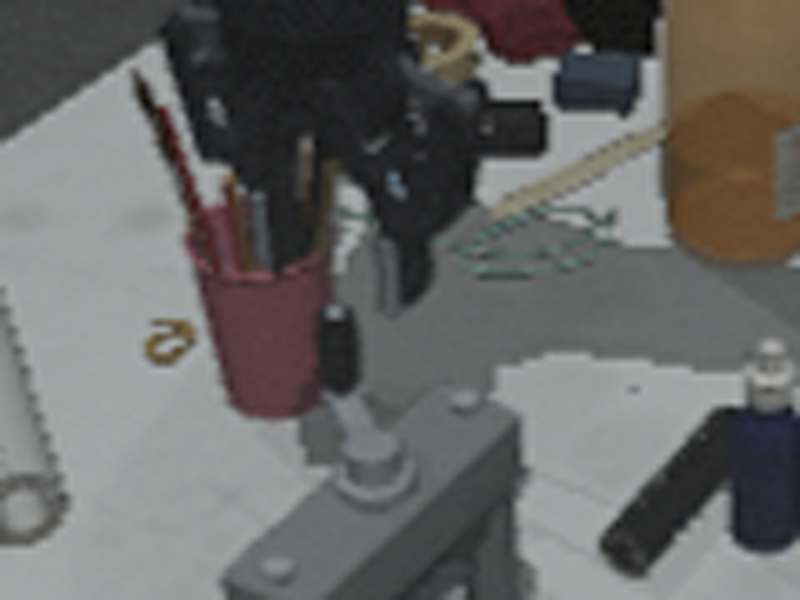

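View pics/t13.png

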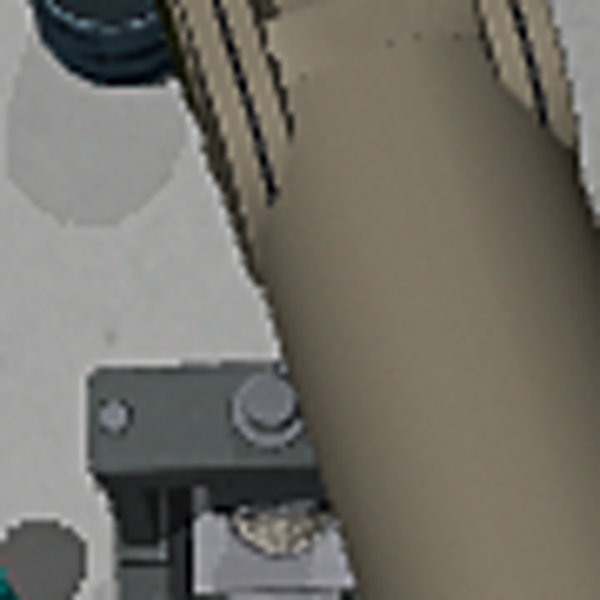

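>>> drive_tool(
  moves="0 0.07 0.15 0 0 0;0 0.07 0.3 0 0 0;0 0.07 0.44 0 0 0;0 0.07 0.44 0 0 0;0 0.07 0.44 0 0 0",
)

```text
time_s: 24.25
ee_pos: [669.3, -23.7, 231.6]
eef_rot: [2.2, 2.24, 0.002]
wrist_force: [0.2, -0.8, -0.3]
opening: 51.4
```

```bash
python3 - <<'E'
from h import *
im=optics.snapshot("scene"); crop("scene",im,180,120,300,210,"s14.png")
o=arm.get_obs(); print(o["time_s"],o["ee_pos"],o["opening"],o["wrist_force"],o["q"].round(2))
E
```

```text
24.3 [669.65767954 -23.62814178 232.30863567] 51.26751740900428 [-0.25071157  0.16199069 -0.36080269] [ 0.49  0.56 -0.78  1.33  0.39  1.4  -0.25]
```

View pics/s14.png

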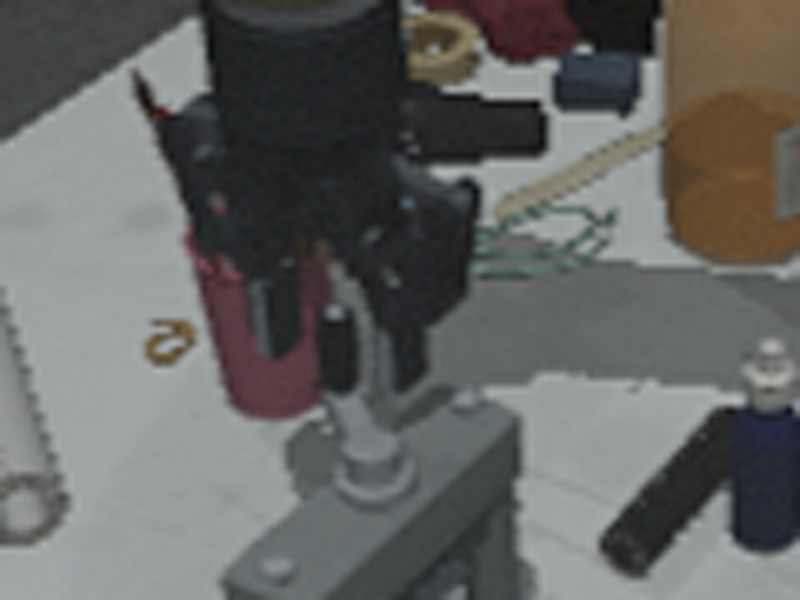

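>>> drive_tool(
  moves="0 0 0 0 0 0;0 0 0 0 0 0;0 0 0 0 0 0;0 0 0 0 0 0;0 0 0 0 0 0",
  jaw=0,
  newtons=30,
)

```text
time_s: 24.8
ee_pos: [669.6, -23.5, 233.0]
eef_rot: [2.199, 2.239, 0.004]
wrist_force: [-3.4, -0.1, 4.8]
opening: 16.2
```

```bash
python3 - <<'E'
from h import *
im=optics.snapshot("scene"); crop("scene",im,180,120,300,210,"s15.png")
o=arm.get_obs(); print(o["time_s"],o["ee_pos"],o["opening"],o["wrist_force"],o["ft_torque"],o["q"].round(2),R.from_rotvec(o["eef_rot"]).as_matrix().round(3))
E
```

```text
24.85 [669.63246212 -23.46739936 232.9831862 ] 15.942243490425286 [-3.86578791 -0.18437473  5.65958765] [0.09692696 0.75894914 0.02673324] [ 0.49  0.55 -0.78  1.33  0.39  1.4  -0.25] [[-0.018  1.     0.004]
 [ 1.     0.018 -0.   ]
 [-0.     0.004 -1.   ]]
```

View pics/s15.png

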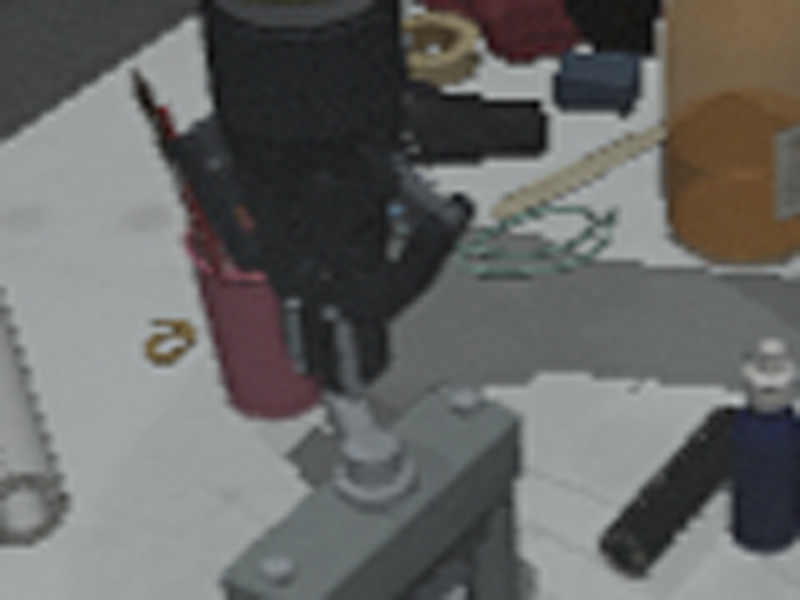

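```bash
cat > crank.py <<'E'
import sys
from h import *
C=np.array([633.9,4.1]); r=45.0
def plan(n,step,hold=1,C=C):
    o=arm.get_obs(); p=o["ee_pos"]; d=p[:2]-C; a=np.arctan2(d[0],d[1])
    M=R.from_rotvec(o["eef_rot"])
    rows=[]
    for i in list(range(1,n+1))+[n]*hold:
        b=a+step*i; t=np.array([*(C+r*np.array([np.sin(b),np.cos(b)])),233.0]); s=M.inv().apply(t-p)/100
        rows.append("%.3f %.3f 0 0 0 0"%(s[0],s[1]))
    f=o["wrist_force"]; er=d/np.linalg.norm(d); et=np.array([er[1],-er[0]])
    print("t",o["time_s"],"ang mod",round(a,3),"rad",round(np.linalg.norm(d),2),"z",p[2].round(1),"f",f.round(1),"frad",(f[:2]@er).round(1),"ftan",(f[:2]@et).round(1),"q",o["q"].round(2))
    print(";".join(rows))
if __name__=="__main__": plan(int(sys.argv[1]),float(sys.argv[2]),int(sys.argv[3]) if len(sys.argv)>3 else 1)
E
python3 crank.py 9 0.18
```

```text
t 24.85 ang mod 2.228 rad 45.13 z 233.0 f [-3.9 -0.2  5.7] frad -2.9 ftan 2.5 q [ 0.49  0.55 -0.78  1.33  0.39  1.4  -0.25]
-0.058 -0.057 0 0 0 0;-0.105 -0.123 0 0 0 0;-0.140 -0.196 0 0 0 0;-0.161 -0.274 0 0 0 0;-0.168 -0.354 0 0 0 0;-0.160 -0.435 0 0 0 0;-0.138 -0.513 0 0 0 0;-0.103 -0.585 0 0 0 0;-0.055 -0.650 0 0 0 0;-0.055 -0.650 0 0 0 0
```

>>> drive_tool(
  moves="-0.058 -0.057 0 0 0 0;-0.105 -0.123 0 0 0 0;-0.14 -0.196 0 0 0 0;-0.161 -0.274 0 0 0 0;-0.168 -0.354 0 0 0 0;-0.16 -0.435 0 0 0 0;-0.138 -0.513 0 0 0 0;-0.103 -0.585 0 0 0 0;-0.055 -0.65 0 0 0 0;-0.055 -0.65 0 0 0 0",
  newtons=40,
)

```text
time_s: 25.85
ee_pos: [603.7, -29.0, 233.0]
eef_rot: [2.198, 2.241, 0.004]
wrist_force: [0.1, 5.5, 3.6]
opening: 16.3
```

```bash
python3 - <<'E'
from h import *
im=optics.snapshot("scene"); crop("scene",im,190,150,310,240,"s16.png")
E
python3 crank.py 9 0.18
```

```text
t 25.9 ang mod -2.409 rad 44.81 z 233.0 f [-0.3  4.7  4.9] frad -3.3 ftan 3.3 q [ 0.61  0.41 -0.82  1.52  0.31  1.34 -0.22]
0.059 -0.055 0 0 0 0;0.128 -0.097 0 0 0 0;0.203 -0.127 0 0 0 0;0.283 -0.142 0 0 0 0;0.364 -0.142 0 0 0 0;0.443 -0.129 0 0 0 0;0.519 -0.101 0 0 0 0;0.589 -0.060 0 0 0 0;0.650 -0.007 0 0 0 0;0.650 -0.007 0 0 0 0
```

View pics/s16.png

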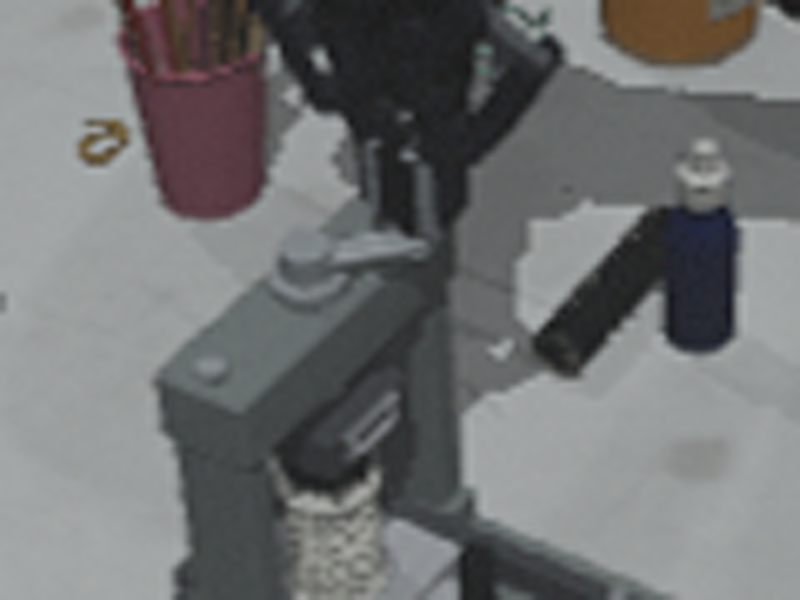

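>>> drive_tool(
  moves="0.059 -0.055 0 0 0 0;0.128 -0.097 0 0 0 0;0.203 -0.127 0 0 0 0;0.283 -0.142 0 0 0 0;0.364 -0.142 0 0 0 0;0.443 -0.129 0 0 0 0;0.519 -0.101 0 0 0 0;0.589 -0.06 0 0 0 0;0.65 -0.007 0 0 0 0;0.65 -0.007 0 0 0 0",
)

```text
time_s: 26.9
ee_pos: [602.7, 36.6, 233.0]
eef_rot: [2.198, 2.242, 0.005]
wrist_force: [3.5, -0.1, 4.0]
opening: 15.6
```

```bash
python3 - <<'E'
from h import *
im=optics.snapshot("scene"); crop("scene",im,210,180,270,225,"s17.png"); cv2.imwrite("pics/f17.png",im[:,:,::-1])
E
python3 crank.py 9 0.16
```

```text
t 26.95 ang mod -0.768 rad 45.07 z 233.1 f [4.5 0.1 2.1] frad -3.1 ftan 3.3 q [ 0.51  0.42 -0.84  1.52  0.32  1.34 -0.34]
0.044 0.057 0 0 0 0;0.079 0.120 0 0 0 0;0.103 0.187 0 0 0 0;0.117 0.258 0 0 0 0;0.119 0.330 0 0 0 0;0.109 0.401 0 0 0 0;0.089 0.470 0 0 0 0;0.057 0.535 0 0 0 0;0.016 0.594 0 0 0 0;0.016 0.594 0 0 0 0
```

View pics/s17.png

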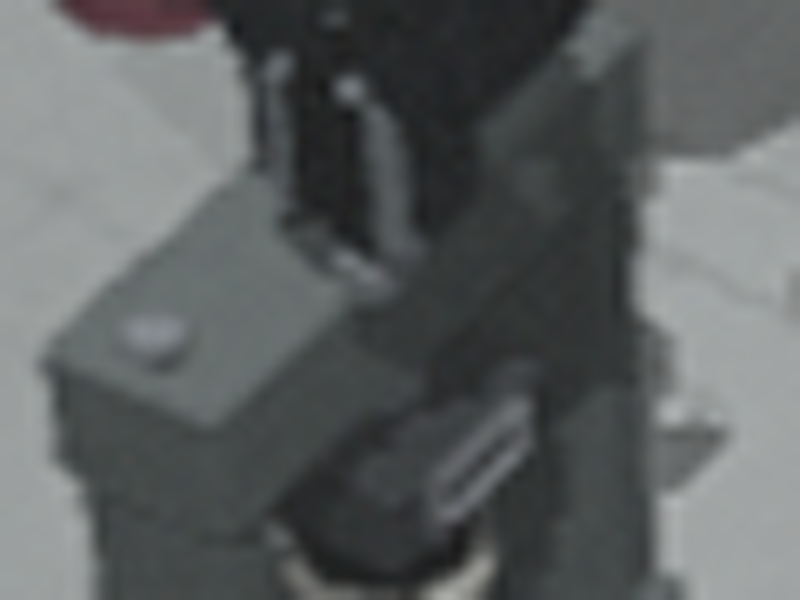

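The tab frame shows around (485,460) in the crop with a dark slot, so the tab is still in. The crank is at about 5.5 rad.

>>> drive_tool(
  moves="0.044 0.057 0 0 0 0;0.079 0.12 0 0 0 0;0.103 0.187 0 0 0 0;0.117 0.258 0 0 0 0;0.119 0.33 0 0 0 0;0.109 0.401 0 0 0 0;0.089 0.47 0 0 0 0;0.057 0.535 0 0 0 0;0.016 0.594 0 0 0 0;0.016 0.594 0 0 0 0",
)

```text
time_s: 27.95
ee_pos: [662.2, 39.4, 233.1]
eef_rot: [2.199, 2.242, 0.006]
wrist_force: [1.8, -0.9, 3.6]
opening: 16.1
```

```bash
python3 - <<'E'
from h import *
im=optics.snapshot("scene"); crop("scene",im,210,180,270,225,"s18.png"); cv2.imwrite("pics/f18.png",im[:,:,::-1])
E
python3 crank.py 7 0.15
```

```text
t 28.0 ang mod 0.677 rad 45.26 z 233.1 f [2.5 0.  1.8] frad 1.6 ftan 1.9 q [ 0.42  0.55 -0.8   1.35  0.39  1.4  -0.35]
-0.049 0.047 0 0 0 0;-0.103 0.087 0 0 0 0;-0.162 0.120 0 0 0 0;-0.225 0.143 0 0 0 0;-0.291 0.156 0 0 0 0;-0.359 0.160 0 0 0 0;-0.426 0.153 0 0 0 0;-0.426 0.153 0 0 0 0
```

View pics/s18.png

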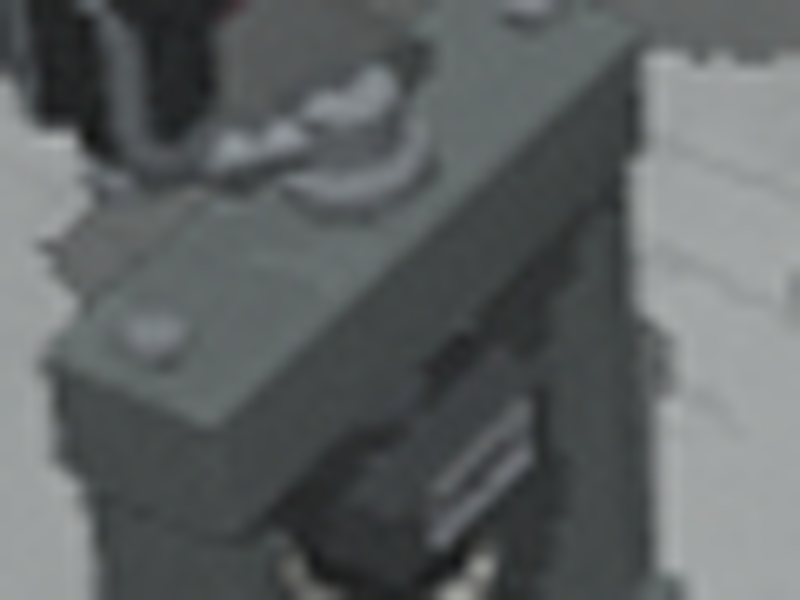

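>>> drive_tool(
  moves="-0.049 0.047 0 0 0 0;-0.103 0.087 0 0 0 0;-0.162 0.12 0 0 0 0;-0.225 0.143 0 0 0 0;-0.291 0.156 0 0 0 0;-0.359 0.16 0 0 0 0;-0.426 0.153 0 0 0 0;-0.426 0.153 0 0 0 0",
)

```text
time_s: 28.8
ee_pos: [678.2, -5.1, 233.1]
eef_rot: [2.2, 2.239, 0.004]
wrist_force: [-0.4, -2.4, 3.0]
opening: 16.1
```

```bash
python3 - <<'E'
from h import *
im=optics.snapshot("scene"); crop("scene",im,210,180,270,225,"s19.png"); cv2.imwrite("pics/f19.png",im[:,:,::-1])
E
python3 crank.py 5 0.12
```

```text
t 28.85 ang mod 1.775 rad 45.23 z 233.1 f [-2.1 -2.3  4.5] frad -1.6 ftan 2.7 q [ 0.46  0.58 -0.78  1.3   0.4   1.42 -0.28]
-0.051 -0.017 0 0 0 0;-0.101 -0.038 0 0 0 0;-0.148 -0.065 0 0 0 0;-0.191 -0.098 0 0 0 0;-0.230 -0.135 0 0 0 0;-0.230 -0.135 0 0 0 0
```

View pics/s19.png

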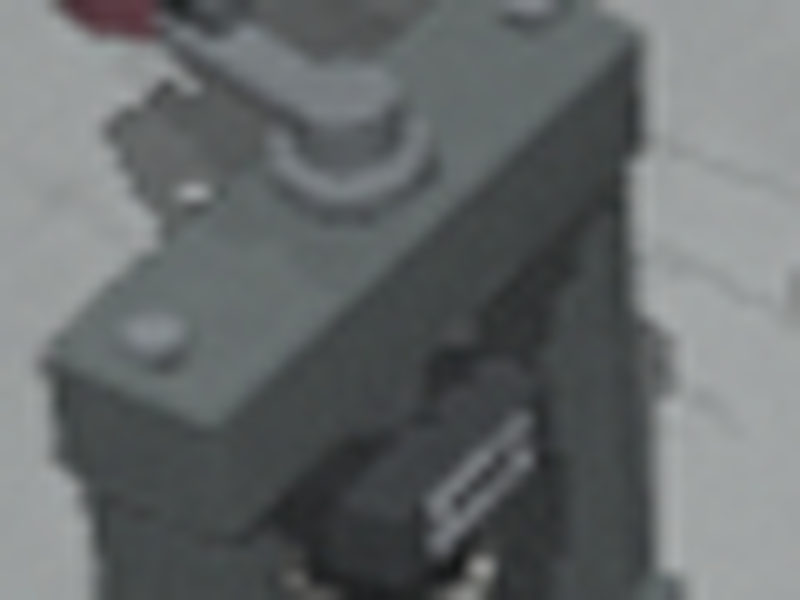

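>>> drive_tool(
  moves="-0.051 -0.017 0 0 0 0;-0.101 -0.038 0 0 0 0;-0.148 -0.065 0 0 0 0;-0.191 -0.098 0 0 0 0;-0.23 -0.135 0 0 0 0;-0.23 -0.135 0 0 0 0",
)

```text
time_s: 29.45
ee_pos: [664.3, -29.2, 233.0]
eef_rot: [2.201, 2.238, 0.001]
wrist_force: [-2.8, 0.8, 4.0]
opening: 15.8
```

```bash
python3 - <<'E'
from h import *
im=optics.snapshot("scene"); crop("scene",im,210,180,270,225,"s20.png"); cv2.imwrite("pics/f20.png",im[:,:,::-1])
E
python3 crank.py 5 0.12
```

```text
t 29.5 ang mod 2.4 rad 45.08 z 233.0 f [-3.8  0.2  5.1] frad -2.7 ftan 2.6 q [ 0.51  0.55 -0.79  1.34  0.39  1.4  -0.25]
-0.033 -0.043 0 0 0 0;-0.061 -0.089 0 0 0 0;-0.083 -0.138 0 0 0 0;-0.099 -0.190 0 0 0 0;-0.109 -0.243 0 0 0 0;-0.109 -0.243 0 0 0 0
```

View pics/s20.png

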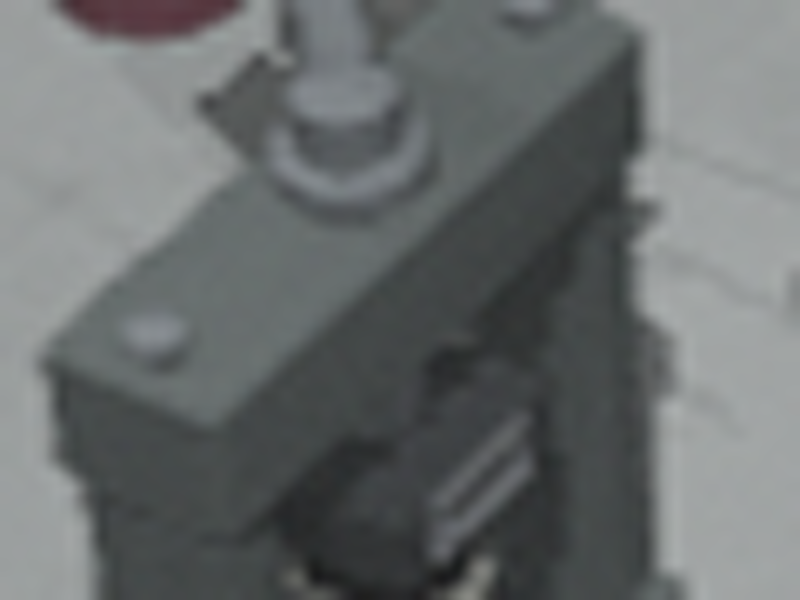

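>>> drive_tool(
  moves="-0.033 -0.043 0 0 0 0;-0.061 -0.089 0 0 0 0;-0.083 -0.138 0 0 0 0;-0.099 -0.19 0 0 0 0;-0.109 -0.243 0 0 0 0;-0.109 -0.243 0 0 0 0",
)

```text
time_s: 30.1
ee_pos: [639.3, -40.5, 233.0]
eef_rot: [2.201, 2.239, -0.001]
wrist_force: [-1.7, 3.7, 4.6]
opening: 16.0
```

```bash
python3 - <<'E'
from h import *
im=optics.snapshot("scene"); crop("scene",im,210,180,270,225,"s21.png"); cv2.imwrite("pics/f21.png",im[:,:,::-1])
E
python3 crank.py 5 0.1
```

```text
t 30.15 ang mod 3.021 rad 44.92 z 233.0 f [-3.5  3.   6.6] frad -3.4 ftan 3.1 q [ 0.57  0.5  -0.8   1.42  0.36  1.38 -0.23]
-0.003 -0.045 0 0 0 0;-0.001 -0.090 0 0 0 0;0.005 -0.134 0 0 0 0;0.016 -0.178 0 0 0 0;0.032 -0.220 0 0 0 0;0.032 -0.220 0 0 0 0
```

View pics/s21.png

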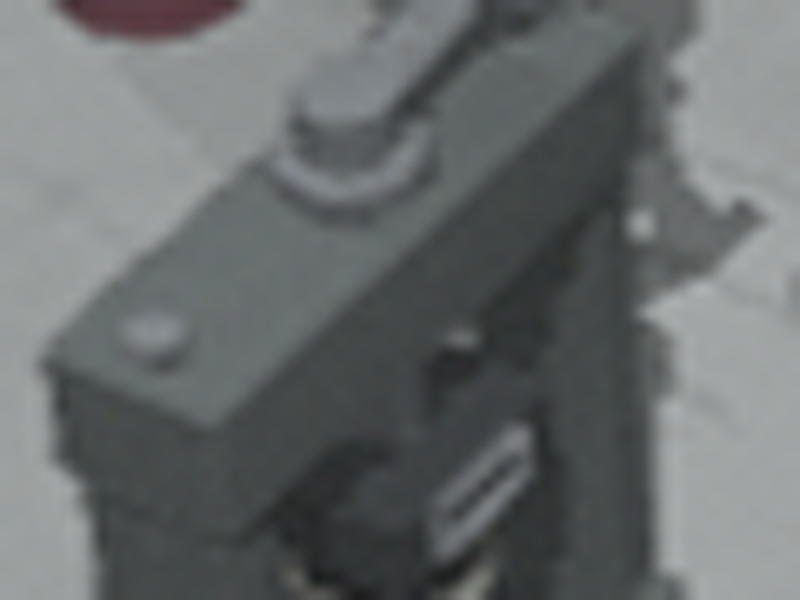

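>>> drive_tool(
  moves="-0.003 -0.045 0 0 0 0;-0.001 -0.09 0 0 0 0;0.005 -0.134 0 0 0 0;0.016 -0.178 0 0 0 0;0.032 -0.22 0 0 0 0;0.032 -0.22 0 0 0 0",
)

```text
time_s: 30.75
ee_pos: [617.3, -37.5, 233.1]
eef_rot: [2.201, 2.239, -0.001]
wrist_force: [1.6, 3.8, 2.9]
opening: 16.3
```

```bash
python3 - <<'E'
from h import *
im=optics.snapshot("scene"); crop("scene",im,230,200,262,224,"s22.png"); cv2.imwrite("pics/f22.png",im[:,:,::-1])
E
python3 crank.py 5 0.1
```

```text
t 30.8 ang mod -2.761 rad 44.8 z 233.1 f [2.  4.8 3.7] frad -5.2 ftan -0.1 q [ 0.6   0.45 -0.82  1.48  0.33  1.36 -0.22]
0.018 -0.041 0 0 0 0;0.041 -0.080 0 0 0 0;0.068 -0.116 0 0 0 0;0.099 -0.149 0 0 0 0;0.132 -0.178 0 0 0 0;0.132 -0.178 0 0 0 0
```

View pics/s22.png

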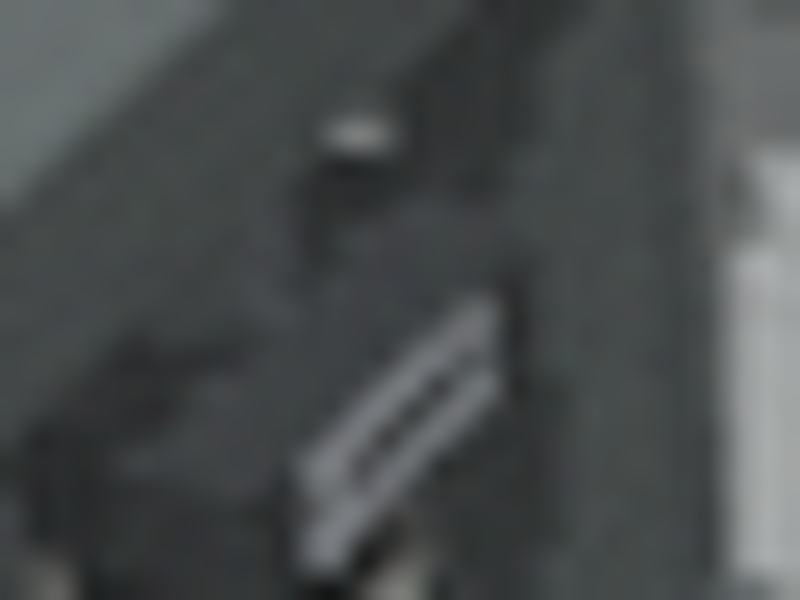

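>>> drive_tool(
  moves="0.018 -0.041 0 0 0 0;0.041 -0.08 0 0 0 0;0.068 -0.116 0 0 0 0;0.099 -0.149 0 0 0 0;0.132 -0.178 0 0 0 0;0.132 -0.178 0 0 0 0",
)

```text
time_s: 31.4
ee_pos: [599.7, -24.9, 233.1]
eef_rot: [2.201, 2.238, -0.001]
wrist_force: [4.2, 3.0, 0.8]
opening: 16.1
```

```bash
python3 - <<'E'
from h import *
im=optics.snapshot("scene"); crop("scene",im,230,200,262,224,"s23.png"); cv2.imwrite("pics/f23.png",im[:,:,::-1])
E
python3 crank.py 5 0.08
```

```text
t 31.45 ang mod -2.273 rad 44.77 z 233.1 f [5.  3.8 1.5] frad -6.3 ftan -0.3 q [ 0.61  0.41 -0.83  1.53  0.31  1.34 -0.23]
0.027 -0.023 0 0 0 0;0.058 -0.043 0 0 0 0;0.090 -0.059 0 0 0 0;0.123 -0.074 0 0 0 0;0.157 -0.085 0 0 0 0;0.157 -0.085 0 0 0 0
```

View pics/s23.png

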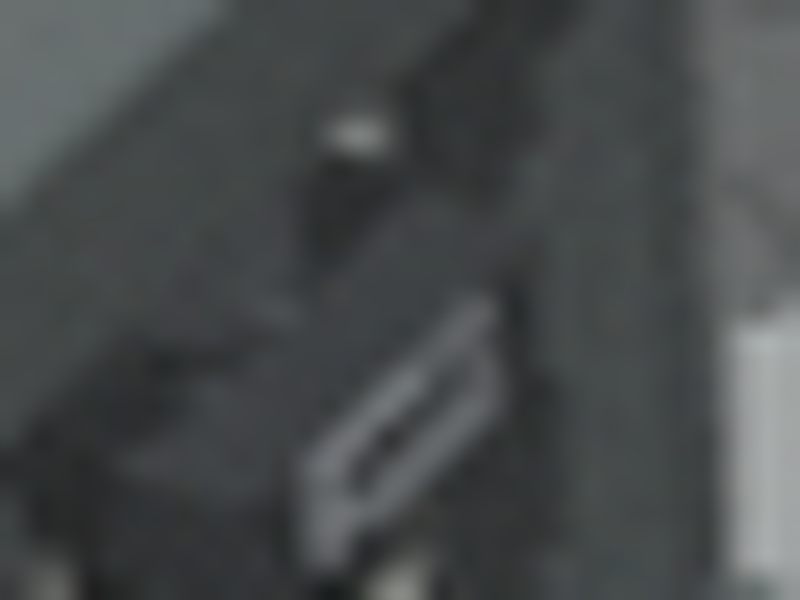

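```bash
cat > tab.py <<'E'
import cv2,sys,numpy as np
ims=[]
for n in sys.argv[1:]:
    im=cv2.imread(f"pics/f{n}.png"); c=im[198:226,236:254].astype(float); d=c[:,:,2]-c[:,:,0]
    print(n,"max R-B",d.max().round(1),"mean",d[6:20].mean().round(2))
    ims.append(cv2.resize(im[198:226,236:256],None,fx=13,fy=13,interpolation=cv2.INTER_NEAREST))
cv2.imwrite("pics/cmp_%s.png"%sys.argv[-1],np.hstack(ims[-3:]))
E
python3 tab.py 17 18 19 20 21 22 23
```

```text
17 max R-B 4.0 mean -4.16
18 max R-B 4.0 mean -4.5
19 max R-B 4.0 mean -4.51
20 max R-B 4.0 mean -4.36
21 max R-B 3.0 mean -4.5
22 max R-B 3.0 mean -4.55
23 max R-B 3.0 mean -4.48
```

View pics/cmp_23.png

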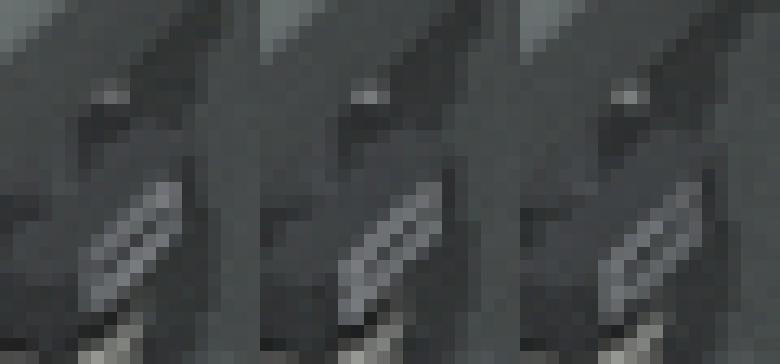

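>>> drive_tool(
  moves="0.027 -0.023 0 0 0 0;0.058 -0.043 0 0 0 0;0.09 -0.059 0 0 0 0;0.123 -0.074 0 0 0 0;0.157 -0.085 0 0 0 0;0.157 -0.085 0 0 0 0",
)

```text
time_s: 32.05
ee_pos: [591.6, -10.6, 233.1]
eef_rot: [2.201, 2.235, -0.001]
wrist_force: [4.6, 1.0, 1.9]
opening: 15.9
```

```bash
python3 - <<'E'
from h import *
im=optics.snapshot("scene"); cv2.imwrite("pics/f24.png",im[:,:,::-1])
E
python3 tab.py 22 23 24; python3 crank.py 5 0.08
```

```text
22 max R-B 3.0 mean -4.55
23 max R-B 3.0 mean -4.48
24 max R-B 4.0 mean -4.54
t 32.1 ang mod -1.906 rad 44.81 z 233.1 f [ 5.3 -2.   2.8] frad -4.3 ftan -3.6 q [ 0.6   0.39 -0.84  1.55  0.3   1.33 -0.26]
0.034 -0.012 0 0 0 0;0.069 -0.019 0 0 0 0;0.105 -0.023 0 0 0 0;0.141 -0.025 0 0 0 0;0.177 -0.023 0 0 0 0;0.177 -0.023 0 0 0 0
```

View pics/cmp_24.png

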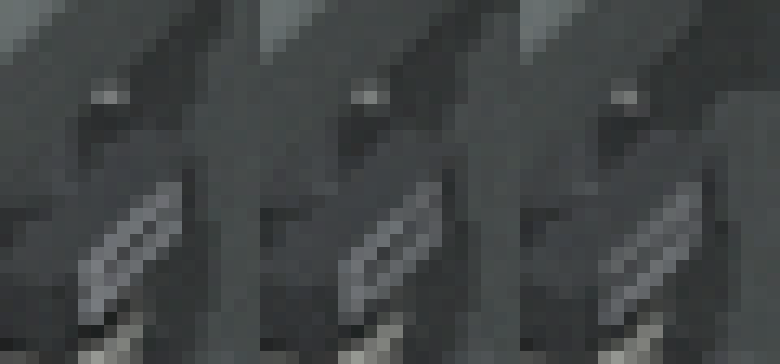

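>>> drive_tool(
  moves="0.034 -0.012 0 0 0 0;0.069 -0.019 0 0 0 0;0.105 -0.023 0 0 0 0;0.141 -0.025 0 0 0 0;0.177 -0.023 0 0 0 0;0.177 -0.023 0 0 0 0",
)

```text
time_s: 32.7
ee_pos: [589.1, 5.8, 233.0]
eef_rot: [2.202, 2.233, -0.004]
wrist_force: [1.5, -4.3, 4.9]
opening: 15.8
```

```bash
python3 - <<'E'
from h import *
im=optics.snapshot("scene"); cv2.imwrite("pics/f25.png",im[:,:,::-1]); crop("scene",im,200,150,280,210+0,"s25.png")
E
python3 tab.py 23 24 25; python3 crank.py 4 0.08
```

```text
23 max R-B 3.0 mean -4.48
24 max R-B 4.0 mean -4.54
25 max R-B 4.0 mean -4.4
t 32.75 ang mod -1.534 rad 44.82 z 233.0 f [ 1.2 -3.7  3.1] frad -1.3 ftan -3.7 q [ 0.58  0.38 -0.85  1.56  0.3   1.33 -0.29]
0.036 0.002 0 0 0 0;0.071 0.008 0 0 0 0;0.106 0.017 0 0 0 0;0.140 0.028 0 0 0 0;0.140 0.028 0 0 0 0
```

View pics/cmp_25.png

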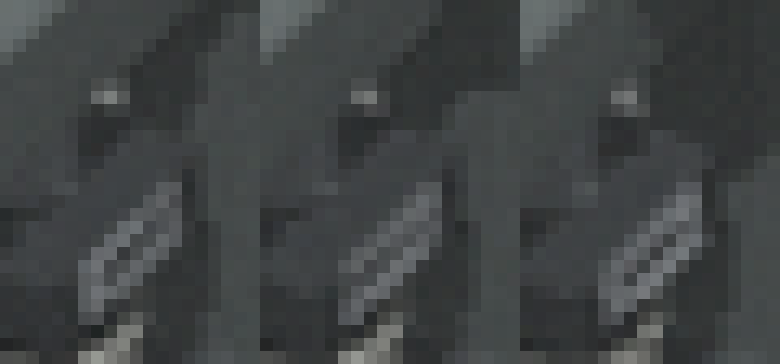

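View pics/s25.png

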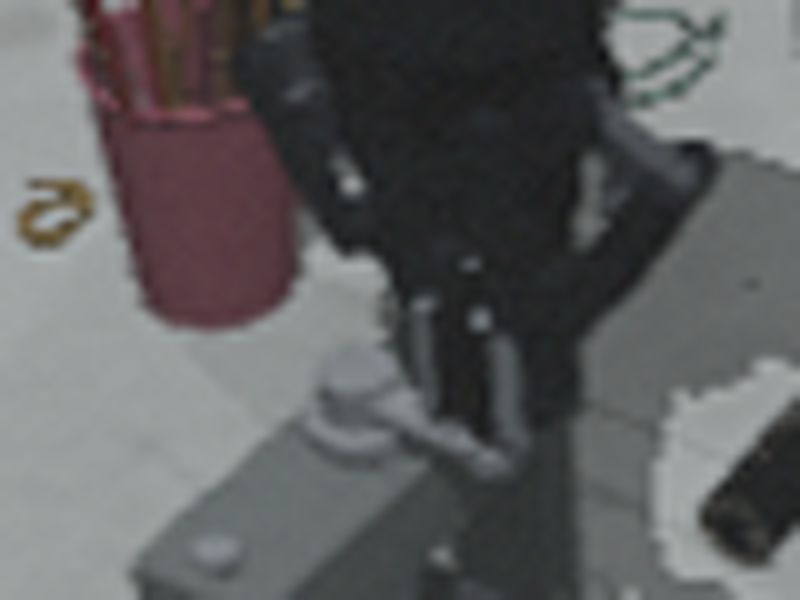

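>>> drive_tool(
  moves="0.036 0.002 0 0 0 0;0.071 0.008 0 0 0 0;0.106 0.017 0 0 0 0;0.14 0.028 0 0 0 0;0.14 0.028 0 0 0 0",
)

```text
time_s: 33.25
ee_pos: [591.7, 19.4, 233.0]
eef_rot: [2.202, 2.233, -0.005]
wrist_force: [0.0, -2.3, 6.8]
opening: 15.7
```

```bash
python3 - <<'E'
from h import *
im=optics.snapshot("scene"); cv2.imwrite("pics/f26.png",im[:,:,::-1])
E
python3 tab.py 24 25 26; python3 crank.py 4 0.08
```

```text
24 max R-B 4.0 mean -4.54
25 max R-B 4.0 mean -4.4
26 max R-B 4.0 mean -4.3
t 33.3 ang mod -1.224 rad 44.93 z 233.0 f [-0.2 -2.2  5.8] frad -0.6 ftan -2.2 q [ 0.56  0.39 -0.85  1.55  0.31  1.33 -0.31]
0.033 0.013 0 0 0 0;0.065 0.030 0 0 0 0;0.096 0.049 0 0 0 0;0.125 0.071 0 0 0 0;0.125 0.071 0 0 0 0
```

View pics/cmp_26.png

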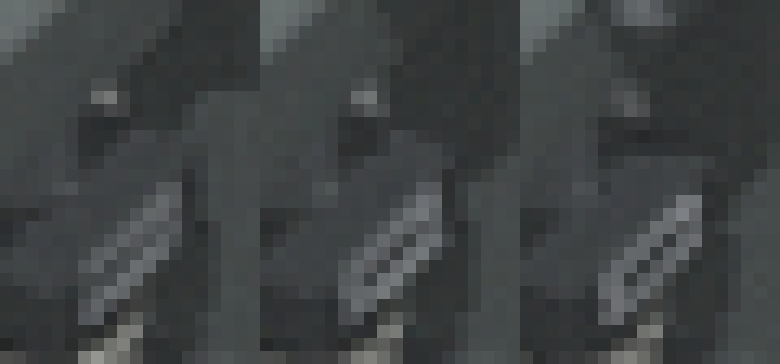

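>>> drive_tool(
  moves="0.033 0.013 0 0 0 0;0.065 0.03 0 0 0 0;0.096 0.049 0 0 0 0;0.125 0.071 0 0 0 0;0.125 0.071 0 0 0 0",
)

```text
time_s: 33.8
ee_pos: [598.4, 31.8, 233.0]
eef_rot: [2.203, 2.233, -0.006]
wrist_force: [-0.6, -2.5, 6.2]
opening: 15.8
```

```bash
python3 - <<'E'
from h import *
im=optics.snapshot("scene"); cv2.imwrite("pics/f27.png",im[:,:,::-1])
E
python3 tab.py 25 26 27; python3 crank.py 4 0.07
```

```text
25 max R-B 4.0 mean -4.4
26 max R-B 4.0 mean -4.3
27 max R-B 51.0 mean -3.3
t 33.85 ang mod -0.909 rad 45.02 z 233.0 f [-0.4 -1.9  7.1] frad -0.9 ftan -1.7 q [ 0.53  0.41 -0.85  1.53  0.32  1.34 -0.34]
0.024 0.021 0 0 0 0;0.046 0.043 0 0 0 0;0.067 0.067 0 0 0 0;0.086 0.092 0 0 0 0;0.086 0.092 0 0 0 0
```

View pics/cmp_27.png

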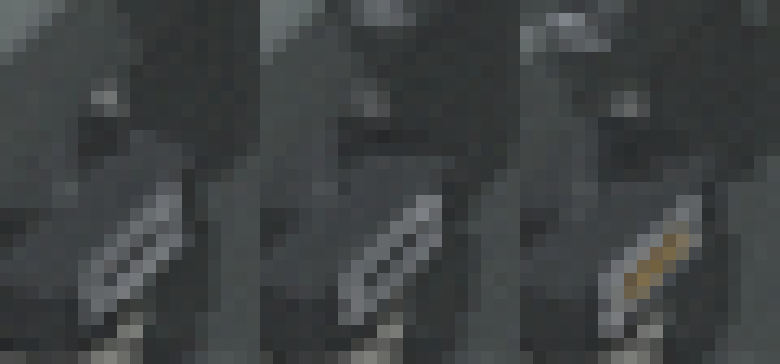

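>>> drive_tool(
  moves="0.024 0.021 0 0 0 0;0.046 0.043 0 0 0 0;0.067 0.067 0 0 0 0;0.086 0.092 0 0 0 0;0.086 0.092 0 0 0 0",
)

```text
time_s: 34.35
ee_pos: [607.1, 40.4, 233.0]
eef_rot: [2.203, 2.233, -0.008]
wrist_force: [-1.5, -2.8, 6.8]
opening: 16.1
```

```bash
python3 - <<'E'
from h import *
im=optics.snapshot("scene"); cv2.imwrite("pics/f28.png",im[:,:,::-1])
print(proj("scene",[[600,4,120],[590,4,120]]))
E
python3 tab.py 26 27 28; python3 crank.py 3 0.07
```

```text
[[248.33754505 214.28694894]
 [251.347667   215.56159417]]
26 max R-B 4.0 mean -4.3
27 max R-B 51.0 mean -3.3
28 max R-B 68.0 mean -2.79
t 34.4 ang mod -0.636 rad 45.13 z 233.0 f [-1.5 -0.8  6.1] frad 0.3 ftan -1.7 q [ 0.5   0.43 -0.84  1.5   0.33  1.35 -0.36]
0.016 0.027 0 0 0 0;0.032 0.054 0 0 0 0;0.046 0.083 0 0 0 0;0.046 0.083 0 0 0 0
```

View pics/cmp_28.png

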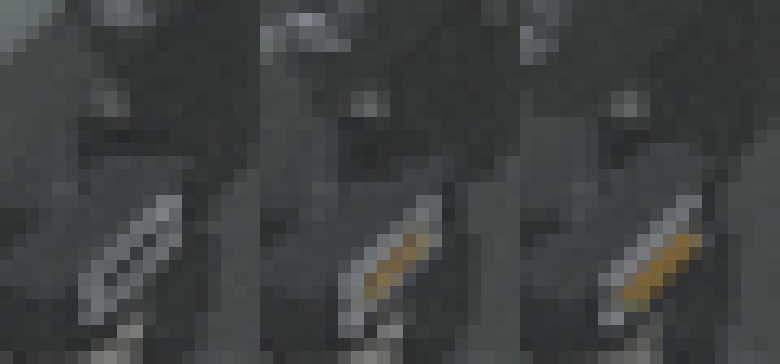

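>>> drive_tool(
  moves="0.016 0.027 0 0 0 0;0.032 0.054 0 0 0 0;0.046 0.083 0 0 0 0;0.046 0.083 0 0 0 0",
)

```text
time_s: 34.8
ee_pos: [615.0, 45.2, 233.0]
eef_rot: [2.204, 2.234, -0.01]
wrist_force: [-1.9, -1.6, 7.1]
opening: 16.0
```

```bash
python3 - <<'E'
from h import *
im=optics.snapshot("scene"); cv2.imwrite("pics/f29.png",im[:,:,::-1])
E
python3 tab.py 27 28 29; python3 crank.py 3 0.07
```

```text
27 max R-B 51.0 mean -3.3
28 max R-B 68.0 mean -2.79
29 max R-B 74.0 mean -2.55
t 34.85 ang mod -0.432 rad 45.21 z 233.0 f [-1.4 -2.5  6.5] frad -1.7 ftan -2.3 q [ 0.48  0.45 -0.84  1.48  0.34  1.36 -0.37]
0.010 0.030 0 0 0 0;0.020 0.060 0 0 0 0;0.027 0.091 0 0 0 0;0.027 0.091 0 0 0 0
```

View pics/cmp_29.png

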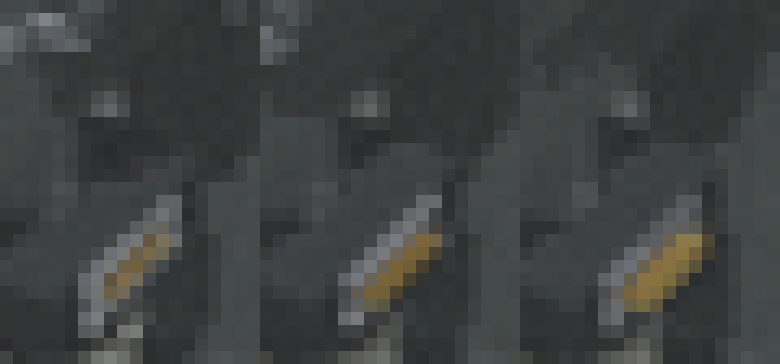

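>>> drive_tool(
  moves="0.01 0.03 0 0 0 0;0.02 0.06 0 0 0 0;0.027 0.091 0 0 0 0;0.027 0.091 0 0 0 0",
)

```text
time_s: 35.25
ee_pos: [623.6, 48.2, 233.0]
eef_rot: [2.204, 2.235, -0.011]
wrist_force: [-2.1, -1.0, 6.7]
opening: 16.3
```

```bash
python3 - <<'E'
from h import *
im=optics.snapshot("scene"); cv2.imwrite("pics/f30.png",im[:,:,::-1])
for n in (27,28,29,30):
    c=cv2.imread(f"pics/f{n}.png").astype(float)[205:228,236:260]; d=np.clip(c[:,:,2]-c[:,:,0]-8,0,None)
    ys,xs=np.mgrid[205:228,236:260]; print(n,d.sum(),(d*xs).sum()/d.sum(),(d*ys).sum()/d.sum(), (d>15).sum(), xs[d>15].max())
E
python3 tab.py 28 29 30; python3 crank.py 2 0.07
```

```text
27 334.0 245.9011976047904 217.9550898203593 10 248
28 674.0 246.37833827893175 218.18100890207714 14 249
29 1065.0 246.66666666666666 218.34929577464789 25 250
30 1338.0 247.01943198804184 218.52989536621823 27 250
28 max R-B 68.0 mean -2.79
29 max R-B 74.0 mean -2.55
30 max R-B 78.0 mean -2.42
t 35.3 ang mod -0.229 rad 45.28 z 233.0 f [-1.7 -0.8  5.9] frad -0.4 ftan -1.9 q [ 0.46  0.47 -0.83  1.45  0.36  1.37 -0.38]
0.003 0.032 0 0 0 0;0.006 0.063 0 0 0 0;0.006 0.063 0 0 0 0
```

View pics/cmp_30.png

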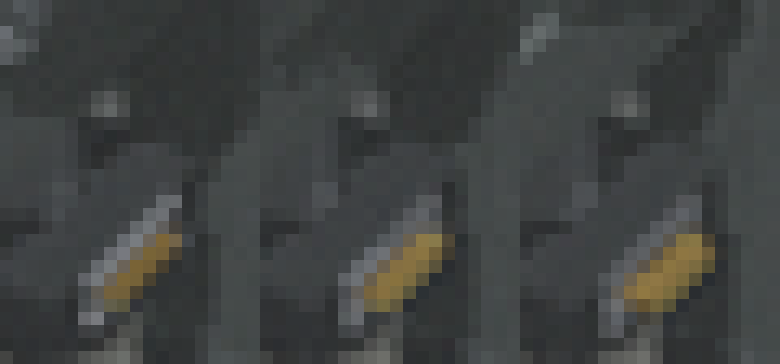

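>>> drive_tool(
  moves="0.003 0.032 0 0 0 0;0.006 0.063 0 0 0 0;0.006 0.063 0 0 0 0",
)

```text
time_s: 35.6
ee_pos: [629.4, 49.2, 233.0]
eef_rot: [2.204, 2.237, -0.013]
wrist_force: [-2.8, -1.3, 7.1]
opening: 15.7
```

```bash
cat > m.py <<'E'
import sys
from h import *
k=int(sys.argv[1]); im=optics.snapshot("scene"); cv2.imwrite(f"pics/f{k}.png",im[:,:,::-1])
for n in range(27,k+1):
    c=cv2.imread(f"pics/f{n}.png").astype(float)[205:228,236:260]; d=np.clip(c[:,:,2]-c[:,:,0]-8,0,None)
    ys,xs=np.mgrid[205:228,236:260]; print(n,d.sum(),((d*xs).sum()/d.sum()).round(2),((d*ys).sum()/d.sum()).round(2), (d>15).sum(), xs[d>15].max())
E
python3 m.py 31
python3 crank.py 2 0.07
```

```text
27 334.0 245.9 217.96 10 248
28 674.0 246.38 218.18 14 249
29 1065.0 246.67 218.35 25 250
30 1338.0 247.02 218.53 27 250
31 1343.0 247.11 218.64 26 250
t 35.65 ang mod -0.1 rad 45.3 z 233.0 f [-1.5 -1.4  7.7] frad -1.3 ftan -1.6 q [ 0.45  0.49 -0.83  1.44  0.36  1.38 -0.38]
-0.001 0.032 0 0 0 0;-0.002 0.063 0 0 0 0;-0.002 0.063 0 0 0 0
```

>>> drive_tool(
  moves="-0.001 0.032 0 0 0 0;-0.002 0.063 0 0 0 0;-0.002 0.063 0 0 0 0",
)

```text
time_s: 35.95
ee_pos: [635.1, 49.4, 233.0]
eef_rot: [-2.205, -2.238, 0.014]
wrist_force: [-2.8, -0.4, 7.1]
opening: 15.8
```

```bash
python3 m.py 32
python3 tab.py 30 31 32
python3 crank.py 2 0.07
```

```text
27 334.0 245.9 217.96 10 248
28 674.0 246.38 218.18 14 249
29 1065.0 246.67 218.35 25 250
30 1338.0 247.02 218.53 27 250
31 1343.0 247.11 218.64 26 250
32 1457.0 247.26 218.68 26 251
30 max R-B 78.0 mean -2.42
31 max R-B 79.0 mean -2.52
32 max R-B 79.0 mean -2.41
t 36.0 ang mod 0.027 rad 45.39 z 233.0 f [-2.4 -1.1  6. ] frad -1.2 ftan -2.4 q [ 0.44  0.5  -0.82  1.42  0.37  1.39 -0.38]
-0.006 0.031 0 0 0 0;-0.011 0.062 0 0 0 0;-0.011 0.062 0 0 0 0
```

View pics/cmp_32.png

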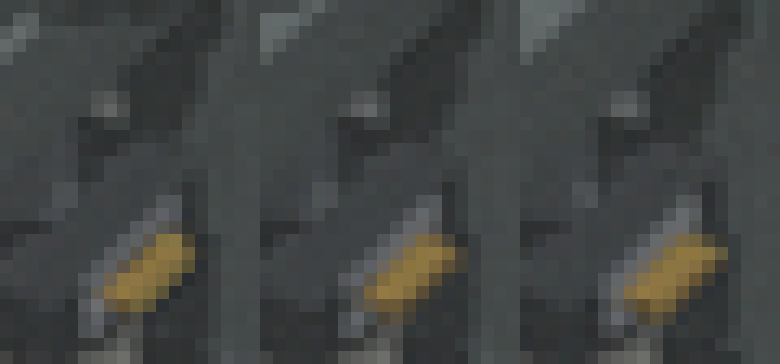

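>>> drive_tool(
  moves="-0.006 0.031 0 0 0 0;-0.011 0.062 0 0 0 0;-0.011 0.062 0 0 0 0",
)

```text
time_s: 36.3
ee_pos: [640.8, 49.0, 233.0]
eef_rot: [-2.203, -2.238, 0.016]
wrist_force: [-2.5, -1.1, 6.1]
opening: 16.0
```

```bash
python3 m.py 33 | tail -4
python3 tab.py 31 32 33
python3 crank.py 2 0.06
python3 - <<'E'
from h import *
# predicted centroid/extents for tongue, scene shading-free
import numpy as np
z0=None
for ext in (0,3,5,7,8.5,10):
    # frame front assumed x=xf ; find offset by frame location; front face 22 wide(y) x6 tall(z)
    xf=605
    pts=[]
    m=np.zeros((420*8,560*8),np.uint8)
    q=lambda P:(proj("scene",P)*8).astype(int)
    f=[[xf-ext,4-11,120-3],[xf-ext,4+11,117],[xf-ext,15,123],[xf-ext,-7,123]]
    t=[[xf-ext,15,123],[xf-ext,-7,123],[xf,-7,123],[xf,15,123]]
    s=[[xf-ext,15,117],[xf-ext,15,123],[xf,15,123],[xf,15,117]]
    for F in (f,t,s): cv2.fillConvexPoly(m,q(F),1)
    ys,xs=np.nonzero(m); print(ext,xs.mean().round(1)/8,ys.mean().round(1)/8,(m.sum()/64).round(1))
E
```

```text
30 1338.0 247.02 218.53 27 250
31 1343.0 247.11 218.64 26 250
32 1457.0 247.26 218.68 26 251
33 1559.0 247.3 218.83 29 250
31 max R-B 79.0 mean -2.52
32 max R-B 79.0 mean -2.41
33 max R-B 80.0 mean -2.64
t 36.35 ang mod 0.152 rad 45.41 z 233.0 f [-2.4 -0.5  5.7] frad -0.9 ftan -2.3 q [ 0.43  0.51 -0.82  1.4   0.38  1.4  -0.38]
-0.009 0.026 0 0 0 0;-0.016 0.052 0 0 0 0;-0.016 0.052 0 0 0 0
0 246.7125 213.6375 9.2
3 247.175 213.7875 16.6
5 247.475 213.9375 21.6
7 247.7875 214.0625 26.7
8.5 248.0375 214.125 30.3
10 248.225 214.25 33.9
```

View pics/cmp_33.png

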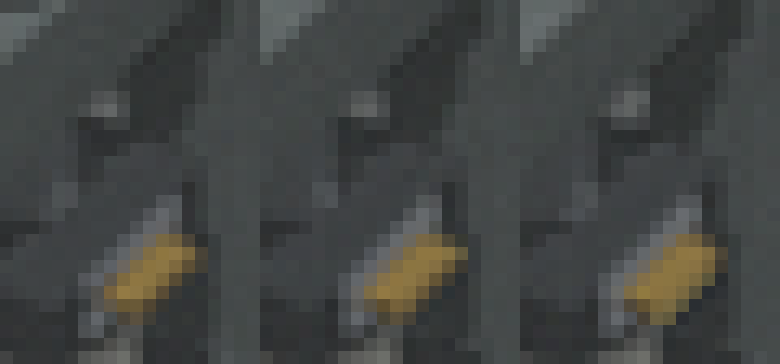

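>>> drive_tool(
  moves="0 0 0 0 0 0;0 0 0 0 0 0;0 0 0 0 0 0;0 0 -0.2 0 0 0;0 0 -0.5 0 0 0;0 0 -0.8 0 0 0;0 0 -0.8 0 0 0",
  jaw=0.6,
)

```text
time_s: 37.05
ee_pos: [642.5, 50.2, 317.1]
eef_rot: [2.203, 2.237, -0.008]
wrist_force: [-0.2, 0.7, 0.6]
opening: 51.4
```

```bash
python3 m.py 34 | tail -4
python3 tab.py 32 33 34
python3 - <<'E'
from h import *
im=cv2.imread("pics/f34.png")[:,:,::-1]; crop("scene",im,190,150,310,240,"s34.png")
im=optics.snapshot("top"); crop("top",im,230,150,320,240,"t34.png")
o=arm.get_obs(); print(o["time_s"],o["ee_pos"],o["wrist_force"],o["opening"])
E
```

```text
31 1343.0 247.11 218.64 26 250
32 1457.0 247.26 218.68 26 251
33 1559.0 247.3 218.83 29 250
34 1555.0 247.3 218.83 29 250
32 max R-B 79.0 mean -2.41
33 max R-B 80.0 mean -2.64
34 max R-B 78.0 mean -2.49
37.15 [641.48704098  49.59512544 313.04099718] [-0.18250815 -0.94870353  0.26083146] 51.70222381668835
```

View pics/s34.png

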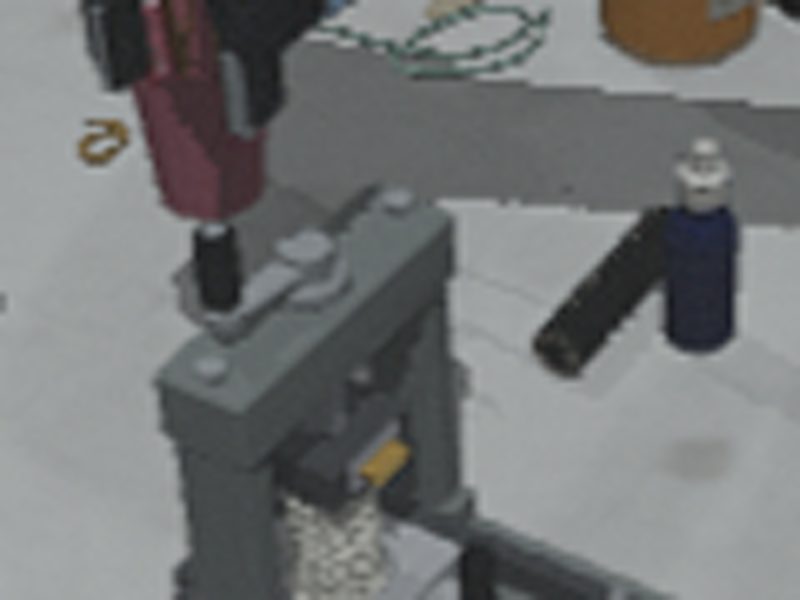

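View pics/cmp_34.png

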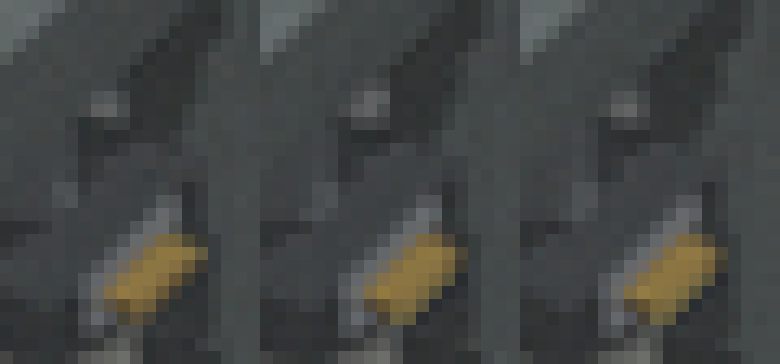

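View pics/t34.png

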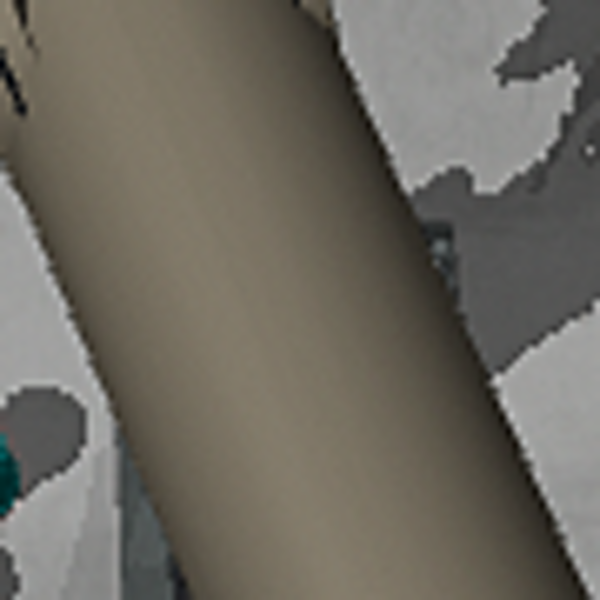

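```bash
python3 - <<'E'
from h import *
print("du/dz -2.6mm",proj("scene",[[605,4,120],[605,4,117.4]]).round(2))
for n in (17,19,21,22,24,25,26):
    c=cv2.imread(f"pics/f{n}.png").astype(float)[205:228,240:253]; g=c.mean(2); d=np.clip(g-82,0,None)
    ys,xs=np.mgrid[205:228,240:253]; k=(ys-205)<18; d=d*k*((c[:,:,2]-c[:,:,0])<0)
    xs2=xs[d>8]; print(n,(d*xs).sum()/d.sum(),(d*ys).sum()/d.sum(),xs2.min(),xs2.max())
o=arm.get_obs(); print(o["time_s"])
E
```

```text
du/dz -2.6mm [[246.84 213.65]
 [246.9  214.37]]
17 246.0381165919283 214.03363228699556 243 249
19 244.95094152626365 216.02675916749257 242 249
21 245.9364851957975 215.56446991404013 243 249
22 245.01271503365743 216.05123410620791 242 249
24 245.57325746799432 215.73044096728307 243 249
25 245.89245872378402 216.0031236055332 242 249
26 245.81140350877192 216.8396686159844 242 249
37.15
```

```bash
python3 - <<'E'
from h import *
print(arm.job_done()); o=arm.get_obs(); print(o["time_s"],o["wrist_force"])
E
```

```text
the job is handed in; nothing more can be done
None
the job is handed in; nothing more can be done
```

I clamped the slim white spool and handed the job in at about 37 s; the hand-in gives no verdict.

**What I did:**
- I located the sled post by gripping it from two directions.
- I gripped the spool twice at nearly right angles to centre it in the jaws, after setting it down briefly on a clear spot of the bench.
- I stood it in the recess, then pushed the sled home until it met the stop with about 14 N.
- I cranked the knob from about 2.2 to 12.7 rad in ever smaller steps, then let go and raised the gripper well clear.

**Last checks:**
- **Tab:** after release the picture shows the brass tongue proud of its frame, by about 9 to 11 mm from its sideways shift in the picture. It barely moved over the last step and did not move on letting go. A rougher check from its vertical shift gave only about 5 mm. I trusted the other readings.
- **Clamping force:** I could not measure it. From the crank angle I put it at roughly 44 to 52 N, below the 65 N limit.
- **Spool and sled:** the scene picture shows the spool under the pad and the sled home. The home position agreed with the screw axis found from the cameras, near x = 634 mm.
- **Robot and bench:** the wrist force was about zero with the gripper clear. I did not deliberately touch any other object, but I did not measure their positions again at the end.

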